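# Clear the scanner pad and book out the cartons

## Task

Wire reels have been left in front of the bench scanner: first clear every reel off the scanner pad and stand it upright on the black rubber mat. Then book out the cartons that are there one at a time, in the order orange, blue, yellow, green (skip colours that are missing): lay the carton flat within the yellow outline with a labelled end facing the scanner, let go of it, and squeeze the scanner's trigger fully for about half a second, then release it. Every carton that has been scanned must finish lying flat on the floor of the grey tray, with the reels still standing on the mat; leave the other things on the bench alone.

Things in the scene. Friction and masses are not known exactly. Their poses are not given: they have to be found in the camera images.
- scan_spot (a point): centre of the scan spot on the upper face of a dark steel pad (150 x 160 mm, top 6 mm above the table); a thin yellow outline 110 x 72 mm marks the spot. Its x axis points horizontally to the hand scanner, whose red window stands 110 mm along x; y is to the left of x; z up. The pad and the scanner are fixed to the table, but their place and yaw (up to 0.2 rad) vary
- scanner_grip (a point): point on the centre line of the scanner's fixed black handle. The grey scanner is clamped upside down in an aluminium bracket behind the pad, 200 mm along x of scan_spot, so its handle stands straight up: 30 mm along x, 32 mm along y, from 100 to 185 mm above the table; this point is 150 mm above the table. The grey scanner head below the handle reaches up to 110 mm. Axes as scan_spot
- trigger_tip (a point): point near the free end of the orange trigger blade (10 mm thick along x, 18 mm wide, 58 mm long) which stands upright in front of the handle, on the pad's side; hinged at its lower end, 106 mm above the table, about the y axis; this point is 50 mm above the hinge. At rest the front of the blade is 62 mm from the back of the handle, with a gap of about 22 mm between blade and handle
- trigger (a joint): angle of the trigger (rad): 0 at rest (spring), 0.30 squeezed fully back towards the handle; about 10 N at its tip when full
- tray: grey dispatch tray, open on top, 160 (x) x 310 (y) x 60 high mm, walls and floor 5 mm, fixed to the table; origin at the centre of its underside, z up
- mat: black rubber reel mat, 100 (x) x 190 (y) x 4 mm, fixed flat on the table; origin at the centre of its underside, z up
- reel_red: wire reel, white flanges with red wire, 60 mm diameter, 56 mm high, standing upright, about 0.2 kg; origin at the centre of its underside, z along its axis. It may be absent
- reel_copper: wire reel, white flanges with copper-coloured wire, 60 mm diameter, 56 mm high, standing upright, about 0.2 kg; origin at the centre of its underside, z along its axis. It may be absent
- box_orange: orange stock carton, 96 (x) x 58 (y) x 42 (z) mm, about 0.15 kg, lying flat; a white bar-code label on each of its two small ends (+x and -x); origin at the centre of its underside. It may be absent
- box_blue: blue stock carton, 96 (x) x 58 (y) x 42 (z) mm, about 0.15 kg, lying flat; a white bar-code label on each of its two small ends (+x and -x); origin at the centre of its underside. It may be absent
- box_yellow: yellow stock carton, 96 (x) x 58 (y) x 42 (z) mm, about 0.15 kg, lying flat; a white bar-code label on each of its two small ends (+x and -x); origin at the centre of its underside. It may be absent
- box_green: green stock carton, 96 (x) x 58 (y) x 42 (z) mm, about 0.15 kg, lying flat; a white bar-code label on each of its two small ends (+x and -x); origin at the centre of its underside. It may be absent
- tape: clear roll of packing tape, 84 mm across, 45 mm high, loose; not part of the job, leave it where it is; origin at the centre of its underside
- screwdriver: screwdriver 180 mm long, loose; not part of the job, leave it where it is; origin at the centre of its underside
- adaptor: white plug adaptor, a 36 mm cube, loose; not part of the job, leave it where it is; origin at the centre of its underside
- lampbox: lamp carton with a red band, 60 x 60 x 66 mm, loose; not part of the job, leave it where it is; origin at the centre of its underside
There are look-alikes about, which are no part of the job. Leave any pink look-alike of the box_yellow alone. What is shaped like the box_orange but purple is not meant.

How it is judged:
By the outcome, as a careful person would: the job done as asked, in the order asked, and still so for the second after the job is handed in, with the robot touching nothing.
Of reel_red, reel_copper only 1 to 2 are there at a start; the rules pass over those that are not, and their reading is None.
Of box_orange, box_blue, box_yellow, box_green only 2 to 3 are there at a start; the rules pass over those that are not, and their reading is None.
At some moment in a run one of box_orange, box_blue, box_yellow, box_green, reel_red, reel_copper may be knocked a few centimetres aside while the robot is not near it.
Once in a run the grip may slacken for a moment while it holds something.
It also fails if it takes over 210 s, if anything falls off the work surface, if the arm or the gripper's body presses on something with over 40 N, if the wrist force passes 120 N, or if a joint passes its speed limit or range.

## Robot

A 6-joint arm with a two-finger parallel gripper is mounted at the origin on the work surface. World frame = base frame: x ahead of the robot, y to its left, z up, the work surface at z = 0. Lengths are in m, angles in degrees, forces in N, time in s.
With the tool pointing down it reaches from about 0.4 to 0.825 m from the base axis. Payload 7 kg.
Tool frame: the origin (TCP) lies at the centre of the arm's flange, where the gripper is bolted on; the fingertips stand 178 mm ahead of it and the grasp point (between the pads) lies 159 mm ahead of it; z points along the fingers, y is the line along which they close (so a half turn about z gives the same grasp; the last joint's range is limited). The gripper opens to 88 mm and grips with 3 to 60 N. Pads are 19 mm wide; open, the fingers measure 130 mm over their backs; the gripper's body (78 mm by 193 mm) begins 47 mm behind the grasp point.
Start: joints at [92.08, 20.546, 0.682, 0, -70.136, -16.507], TCP at [0.168, 0.654, 0.405] pointing down, gripper open.
Joint ranges: [-176.03, 176.03], [-82.01, 121.73], [-58.28, 71.71], [-173.87, 95.51], [-174.79, -0.11], [-173.66, 173.66]. Speed limits (degrees/s): [136.94, 136.94, 172.46, 180, 180, 180].

## Interface

Orientations are given as [roll, pitch, yaw] about the fixed x, y, z axes, in that order (R = Rz(yaw) Ry(pitch) Rx(roll)).
In Python, from plant import telemetry, snapshot, workorder, nets gives the robot as it stands.
- The arm moves only by the shell command python3 -m creep 'ROWS'. ROWS is JSON, a list that holds one entry, the list of rows, each a list of 5 numbers: the shift along the tool's x, y, z normalised to -1 to 1, where 1 is 0.2 m, then the turn about the tool's z normalised to -1 to 1, where 1 is pi/2 rad, then the opening, from 0 (shut) to 1 (fully open). In form: [[[x, y, z, spin, hand], ...]]. A call has 1 to 8 rows; each row shifts and turns the commanded pose from where the row before left it, along the tool's axes as they then stand; what a row does not reach is not made up. A row lasts 1/12 s, in which the tool goes at most 41.7 mm and 7.16 degrees, less where a joint would pass 70% of its speed; a pose out of reach is approached as far as the arm can. A call with a number of a shift or a turn outside -1 to 1 is refused whole. A call with a gripper value outside its range is refused whole. The fingers move at their own pace and stop on an object; the grip force is fixed at half the most. Time passes only in rows, so rows that do not move let the fingers close. It gives the time, the measured TCP pose, the force, the opening and the grip force at its end, in the units of the state.
- telemetry.get_obs(): the state, without advancing time (a new reading comes with each control period).
- snapshot(name): name is "side" or "top"; returns a dict with "frame" (400x640x3 uint8, red, green, blue), "fx", "fy", "cx", "cy" (pixels), "rvec" (rotation vector, rad) and "tvec" (3), from world to camera coordinates, as OpenCV has them. Camera axes: x right, y down, z forward; pixel columns grow to the right and rows downward; lengths in m; the calibration is good to about 2 mm. A picture is of the moment at which its call begins. There is no depth.
- workorder.close_job(): hands the job in; it is judged then, once.
Trained networks look in a picture, given as the dict that the camera call returned (one of the last four; its "shot" number tells which), for a name from the list of things; names that differ only in an ending like _2 or _b are one class to them, and where a whole thing is asked for, a point or a joint stands for the part that bears it (a point fixed in the world has none). Each returns a list of dicts, best first, with "confidence" (0 to 1); they miss things now and then, are a little off and sometimes report something else, mostly with a low value. They report only what shows in the picture. A call takes as long as a camera call. They do not tell look-alikes from the thing itself.
- nets.find_in(picture, query): "uv" ([column, row] in pixels, amid what is visible of it).
- nets.masks_of(picture, query): "region" (400x640 bool, what is visible of it) and "uv" ([column, row] in pixels, amid what is visible of it).
- nets.landmark_of(picture, query): "uv" ([column, row] in pixels: a listed point, or the origin of a listed thing).
The state is a dict: "clock": time; "joint_pos": joint angles; "qvel": joint speeds; "tau": joint torques, N m; "tool_pos": TCP position; "orientation": TCP orientation; "force": force on the tool from outside, world axes, zero at the start; "moment": the same for the moment, N m; "opening": finger opening in m; "gripper_force": force on a finger pad.
Only numpy, scipy, OpenCV 4.12 (cv2) and the standard library are available. Lean on these libraries where they do the work, as an engineer would, in place of code of your own. Each camera call takes 0.05 s, during which the arm holds its last target. There are 200 camera calls.

## Working session

There is one attempt and no reset: what is moved stays moved. The work goes in short steps, Python scripts to look and compute and a shell command to move; the robot and the scene stay as the last step left them, time stands still between calls to the robot, and variables do not carry over. Pictures are saved under pics/ and viewed, at most 14 in all, crops included, and the job is handed in when it is done.

```bash
mkdir -p pics; ls; cat > h.py <<'E'
import numpy as np, cv2
from plant import telemetry, snapshot, workorder, nets
from scipy.spatial.transform import Rotation as Ro
def snap(name,fn=None):
    p=snapshot(name)
    if fn: cv2.imwrite('pics/'+fn,p['frame'][:,:,::-1])
    return p
def ray(p,uv):
    R=cv2.Rodrigues(np.array(p['rvec'],float))[0];t=np.array(p['tvec'],float)
    d=R.T@np.array([(uv[0]-p['cx'])/p['fx'],(uv[1]-p['cy'])/p['fy'],1]);return -R.T@t,d
def atz(p,uv,z):
    c,d=ray(p,uv);return c+d*(z-c[2])/d[2]
def proj(p,X):
    R=cv2.Rodrigues(np.array(p['rvec'],float))[0]
    q=R@np.array(X,float)+np.array(p['tvec']).ravel();return np.array([p['fx']*q[0]/q[2]+p['cx'],p['fy']*q[1]/q[2]+p['cy']])
def st():
    o=telemetry.get_obs();return o
E
python3 - <<'E'
from h import *
o=st();print(o)
for n in('top','side'):
    p=snap(n,n+'0.png');print(n,ray(p,(320,200)),p['fx'])
    for q in 'scan_spot scanner_grip trigger_tip tray mat reel_red reel_copper box_orange box_blue box_yellow box_green tape screwdriver adaptor lampbox'.split():
        for d in nets.landmark_of(p,q)[:4]:
            z={'scanner_grip':.15,'trigger_tip':.156,'scan_spot':.006}.get(q,0)
            print(q,np.round(d['uv']),round(d['confidence'],2),np.round(atz(p,d['uv'],z),3))
E
```

```text
pics
{'clock': 0.0, 'joint_pos': array([ 9.20799411e+01,  2.05908667e+01,  6.34497377e-01, -2.06949757e-02,
       -7.01339997e+01, -1.65072274e+01]), 'qvel': array([ 0.01157731, -0.0202419 , -0.04063814, -0.05495443,  0.00544206,
       -0.07194706]), 'tau': array([ 9.10825838e-04, -5.82715559e+01,  2.93052864e+01,  6.99683726e+00,
        6.99693774e-03, -1.61065159e-04]), 'tool_pos': array([0.16812358, 0.65353371, 0.40373254]), 'orientation': array([ 1.79907827e+02, -7.02689004e-03, -1.44343286e+01]), 'force': array([-0.14257581,  0.12708506, -0.14932164]), 'moment': array([ 0.04808295, -0.09119073, -0.01723437]), 'gripper_force': 0.0, 'opening': 0.08770131884965304}
top (array([ 0.28976314, -0.11136789,  1.42662708]), array([ 0.17344023, -0.00838635, -0.98483412])) 399.1837886078002
scan_spot [283. 218.] 0.77 [0.473 0.007 0.006]
scanner_grip [275. 153.] 0.85 [0.672 0.03  0.15 ]
trigger_tip [276. 167.] 0.52 [0.62  0.024 0.156]
trigger_tip [211. 244.] 0.48 [0.368 0.222 0.156]
tray [203. 199.] 0.96 [0.537 0.301 0.   ]
mat [215. 244.] 0.57 [0.377 0.248 0.   ]
mat [397. 233.] 0.33 [ 0
[... 1110 characters left out ...]
 [0.545 0.322 0.   ]
reel_red [294. 202.] 0.86 [0.482 0.054 0.   ]
reel_red [290. 215.] 0.61 [0.454 0.006 0.   ]
box_orange [390. 305.] 0.74 [ 0.588 -0.389  0.   ]
box_orange [442. 361.] 0.68 [ 0.631 -0.571  0.   ]
box_orange [275. 307.] 0.52 [ 0.313 -0.293  0.   ]
box_yellow [333. 326.] 0.59 [ 0.429 -0.395  0.   ]
box_green [352. 153.] 0.65 [0.752 0.217 0.   ]
box_green [310. 279.] 0.61 [ 0.426 -0.24   0.   ]
tape [274. 308.] 0.91 [ 0.309 -0.295  0.   ]
screwdriver [399. 241.] 0.9 [ 0.715 -0.202  0.   ]
adaptor [350. 293.] 0.6 [ 0.509 -0.32   0.   ]
lampbox [379. 347.] 0.85 [ 0.51  -0.488  0.   ]
lampbox [389. 306.] 0.71 [ 0.584 -0.393  0.   ]
lampbox [399. 244.] 0.18 [ 0.708 -0.214  0.   ]
```

```bash
python3 - <<'E'
import cv2
a=cv2.imread('pics/top0.png')[110:310,170:470];cv2.imwrite('pics/top0c.png',cv2.resize(a,(800,533),interpolation=cv2.INTER_CUBIC))
a=cv2.imread('pics/side0.png')[100:400,160:520];cv2.imwrite('pics/side0c.png',cv2.resize(a,(720,600),interpolation=cv2.INTER_CUBIC))
E
```

```text
(no output)
```

View pics/top0c.png

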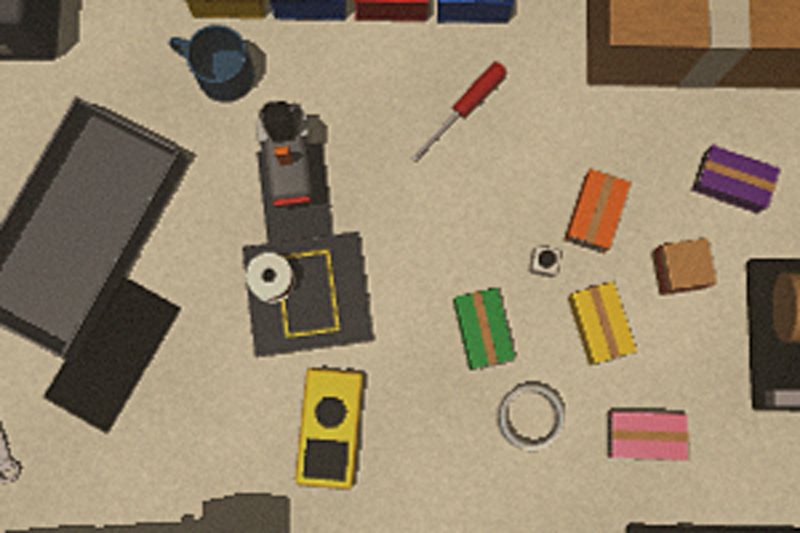

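View pics/side0c.png

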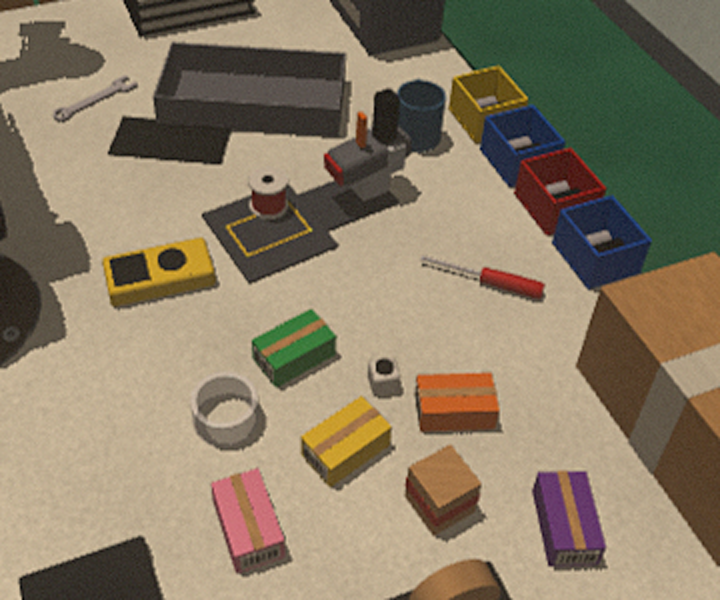

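The views show a red reel on the scan pad at top (271,213). Orange is at (394,188), yellow at (396,231) and green at (351,233). Purple and pink are look-alikes, and there is no blue carton. Next I'll fit the poses precisely.

```bash
cat >> h.py <<'E'
from scipy.optimize import minimize
def boxpts(lx,ly,h,z0=0):
    return np.array([[sx*lx/2,sy*ly/2,z] for sx in(-1,1) for sy in(-1,1) for z in(z0,z0+h)])
def cylpts(d,h,z0=0):
    a=np.linspace(0,2*np.pi,32);return np.array([[d/2*np.cos(t),d/2*np.sin(t),z] for t in a for z in(z0,z0+h)])
def place(P,v):
    c,s=np.cos(v[2]),np.sin(v[2]);return np.c_[P[:,0]*c-P[:,1]*s+v[0],P[:,0]*s+P[:,1]*c+v[1],P[:,2]]
def sil(p,P,v):
    uv=cv2.projectPoints(place(P,v),np.array(p['rvec'],float),np.array(p['tvec'],float),np.array([[p['fx'],0,p['cx']],[0,p['fy'],p['cy']],[0,0,1.]]),None)[0].reshape(-1,2)
    h=cv2.convexHull(uv.astype(np.float32));m=np.zeros((800,1280),np.uint8)
    cv2.fillPoly(m,[np.round((h*2+.5)*16).astype(np.int32)],1,shift=4);return m.astype(bool)
def fit(pairs,P,v0,yaws):
    M=[(p,cv2.resize(m.astype(np.uint8),(1280,800),interpolation=cv2.INTER_NEAREST).astype(bool)) for p,m in pairs]
    def cost(v):
        c=0
        for p,m in M:
            s=sil(p,P,v);c+=1-(s&m).sum()/max(1,(s|m).sum())
        return c/len(M)
    best=None
    for y in yaws:
        r=minimize(cost,[v0[0],v0[1],y],method='Nelder-Mead',options=dict(initial_simplex=np.array([v0[0],v0[1],y])+np.array([[0,0,0],[.02,0,0],[0,.02,0],[0,0,.3]]),maxiter=120))
        if best is None or r.fun<best.fun: best=r
    return best.x,1-best.fun
def near(p,q,X,tol=25):
    uv=proj(p,X);c=[d for d in nets.masks_of(p,q) if np.hypot(*(np.array(d['uv'])-uv))<tol]
    return c[0]['region'] if c else None
def locate(ps,q,P,v0,yaws=(0,.8,1.6,2.4),z=.02):
    pr=[(p,m) for p in ps for m in [near(p,q,(v0[0],v0[1],z))] if m is not None]
    if not pr: return None
    v,i=fit(pr,P,v0,yaws);return np.round([v[0],v[1],np.degrees(v[2])],4),round(i,2),len(pr)
BOX=boxpts(.096,.058,.042);REEL=cylpts(.06,.056)
def spot(ps,v0):
    a=np.linspace(-1,1,60);x,y=.0545,.0355
    P=np.r_[np.c_[a*x,a*0+y],np.c_[a*x,a*0-y],np.c_[a*0+x,a*y],np.c_[a*0-x,a*y]];P=np.c_[P,P[:,0]*0+.006]
    D=[]
    for p in ps:
        f=p['frame'].astype(int);m=(f[:,:,0]-f[:,:,2]>45)&(f[:,:,0]-f[:,:,1]<60);H=np.zeros_like(m)
        c=proj(p,(v0[0],v0[1],.006)).astype(int);H[c[1]-30:c[1]+30,c[0]-45:c[0]+45]=1;m&=H
        # keep pixels whose ground point is within 80 mm of the guess
        for r,cc in np.argwhere(m):
            g=atz(p,(cc,r),.006)
            if np.hypot(g[0]-v0[0],g[1]-v0[1])>.08: m[r,cc]=0
        D.append((p,cv2.distanceTransform((~m).astype(np.uint8),cv2.DIST_L2,5)))
    def cost(v):
        c=0
        for p,d in D:
            uv=cv2.projectPoints(place(P,v),np.array(p['rvec'],float),np.array(p['tvec'],float),np.array([[p['fx'],0,p['cx']],[0,p['fy'],p['cy']],[0,0,1.]]),None)[0].reshape(1,-1,2).astype(np.float32)
            c+=np.minimum(cv2.remap(d,uv,None,cv2.INTER_LINEAR),4).mean()
        return c/len(D)
    b=min((minimize(cost,[v0[0]+dx,v0[1]+dy,y],method='Nelder-Mead',options=dict(initial_simplex=np.array([v0[0]+dx,v0[1]+dy,y])+np.array([[0,0,0],[.01,0,0],[0,.01,0],[0,0,.1]]))) for y in(-.15,0,.15) for dx in(-.01,.01) for dy in(-.01,.01)),key=lambda r:r.fun)
    return b.x,b.fun
E
python3 - <<'E'
from h import *
T=snap('top');S=snap('side')
for q,P,v in [('box_orange',BOX,(.59,-.387)),('box_yellow',BOX,(.43,-.396)),('box_green',BOX,(.428,-.235)),('reel_red',REEL,(.48,.052)),('tray',boxpts(.16,.31,.06),(.542,.304)),('mat',boxpts(.1,.19,.004),(.385,.26))]:
    for ps in ([T],[S],[T,S]): print(q,locate(ps,q,P,v))
for ps in ([T],[S],[T,S]):print('spot',spot(ps,(.464,-.003)))
for q in ('scanner_grip','trigger_tip'):
    for p in(T,S):
        print(q,[(np.round(d['uv'],1),round(d['confidence'],2)) for d in nets.landmark_of(p,q)])
E
```

```text
box_orange (array([  0.5819,  -0.3873, 162.1128]), np.float64(0.93), 1)
box_orange (array([  0.5791,  -0.3881, -26.1499]), np.float64(0.89), 1)
box_orange (array([  0.5815,  -0.3877, 161.0332]), np.float64(0.9), 2)
box_yellow (array([ 0.4289, -0.3902, 20.8329]), np.float64(0.88), 1)
box_yellow (array([ 0.4295, -0.3922, 19.307 ]), np.float64(0.92), 1)
box_yellow (array([  0.4294,  -0.3922, 198.4319]), np.float64(0.9), 2)
box_green (array([  0.4211,  -0.2333, 192.1409]), np.float64(0.94), 1)
box_green (array([ 0.4184, -0.2366, 16.4228]), np.float64(0.9), 1)
box_green (array([  0.4203,  -0.2346, 194.1713]), np.float64(0.91), 2)
reel_red (array([ 0.483 ,  0.0469, -0.2941]), np.float64(0.89), 1)
reel_red (array([4.83200e-01, 5.15000e-02, 5.31804e+01]), np.float64(0.89), 1)
reel_red (array([4.822000e-01, 4.810000e-02, 1.004787e+02]), np.float64(0.88), 2)
tray (array([ 0.5457,  0.3107, 63.603 ]), np.float64(0.98), 1)
tray (array([ 0.5427,  0.3085, 63.4272]), np.float64(0.95), 1)
tray (array([ 0.5454,  0.3094, 63.8261]), np.float64(0.96), 2)
mat (array([ 0.3822,  0.2571, 61.0223]), np.float64(0.89), 1)
mat (array([ 0.3796,  0.2521, 58.7406]), np.float64(0.92), 1)
mat (array([ 0.3803,  0.2531, 59.4176]), np.float64(0.9), 2)
spot (array([0.46661716, 0.00157467, 0.15455633]), np.float64(0.6938360929489136))
spot (array([0.46405929, 0.00139531, 0.16287812]), np.float64(0.1548449844121933))
spot (array([0.46522823, 0.00160013, 0.16395515]), np.float64(0.4683317542076111))
scanner_grip [(array([272.6, 154.9]), 0.93)]
scanner_grip [(array([351.5, 155.3]), 0.56), (array([341.1, 159.5]), 0.51)]
trigger_tip [(array([270.9, 166.3]), 0.49)]
trigger_tip [(array([340.5, 159. ]), 0.54), (array([331.8, 327. ]), 0.15)]
```

```bash
cat >> h.py <<'E'
def go(x,y,zg,yaw=None):
    "print spin total and then shift total (tool units) from the present pose to grasp point x,y,zg"
    o=st();p=o['tool_pos'];r,pi,yw=o['orientation'];s=0
    if yaw is not None:
        s=-((yaw-yw+90)%180-90); 
    ya=np.radians(yw-s);d=np.array([x-p[0],y-p[1],zg+.159-p[2]])
    tx=d[0]*np.cos(ya)+d[1]*np.sin(ya);ty=d[0]*np.sin(ya)-d[1]*np.cos(ya)
    n=int(np.ceil(abs(s)/7.1)) or 1;m=int(np.ceil(np.linalg.norm([tx,ty])/.036)) or 1
    print('t%.1f yaw%.1f j6 %.0f | spin %d x %.4f | xy %d x [%.4f %.4f] tot[%.4f %.4f] z %.4f | open %.4f gf %.1f'%(o['clock'],yw,o['joint_pos'][5],n,s/90/n,m,tx/.2/m,ty/.2/m,tx/.2,ty/.2,-d[2]/.2,o['opening'],o['gripper_force']))
E
python3 -c "
from h import *
go(.4825,.049,.15)
go(.4825,.049,.15,64)"
```

```text
t3.1 yaw-14.4 j6 -17 | spin 1 x 0.0000 | xy 19 x [0.1198 0.1335] tot[2.2753 2.5365] z 0.4784 | open 0.0874 gf 0.0
t3.1 yaw-14.4 j6 -17 | spin 12 x -0.0726 | xy 19 x [-0.1068 0.1441] tot[-2.0284 2.7379] z 0.4784 | open 0.0874 gf 0.0
```

```bash
python3 -m creep '[[[0,0,0.02,-0.0726,1],[0,0,0.02,-0.0726,1],[0,0,0.02,-0.0726,1],[0,0,0.02,-0.0726,1],[0,0,0.02,-0.0726,1],[0,0,0.02,-0.0726,1],[0,0,0.02,-0.0726,1],[0,0,0.02,-0.0726,1]]]' >/dev/null
python3 -m creep '[[[0,0,0,-0.0726,1],[0,0,0,-0.0726,1],[0,0,0,-0.0726,1],[0,0,0,-0.0726,1],[-0.107,0.144,0,0,1],[-0.107,0.144,0,0,1],[-0.107,0.144,0,0,1],[-0.107,0.144,0,0,1]]]' >/dev/null
python3 -m creep '[[[-0.107,0.144,0,0,1],[-0.107,0.144,0,0,1],[-0.107,0.144,0,0,1],[-0.107,0.144,0,0,1],[-0.107,0.144,0,0,1],[-0.107,0.144,0,0,1],[-0.107,0.144,0,0,1],[-0.107,0.144,0,0,1]]]' >/dev/null
python3 -m creep '[[[-0.107,0.144,0,0,1],[-0.107,0.144,0,0,1],[-0.107,0.144,0,0,1],[-0.107,0.144,0,0,1],[-0.107,0.144,0,0,1],[-0.107,0.144,0,0,1],[-0.107,0.144,0,0,1],[0,0,0,0,1]]]'
python3 - <<'E'
from h import *
go(.4825,.049,.041,64)
p=snap('side','s1.png');q=snap('top','t1.png')
print(locate([p],'reel_red',REEL,(.482,.049)),locate([q],'reel_red',REEL,(.482,.049)))
E
```

```text
clock: 5.77
tool_pos: [0.4832, 0.0441, 0.3727]
orientation: [180.0, 0.0, 63.7]
force: [-0.9, 0.7, 0.3]
opening: 0.0878
gripper_force: 0.0
t5.8 yaw63.7 j6 125 | spin 1 x -0.0028 | xy 1 x [0.0204 -0.0138] tot[0.0204 -0.0138] z 0.8633 | open 0.0878 gf 0.0
(array([4.82600e-01, 4.97000e-02, 5.41748e+01]), np.float64(0.89), 1) (array([ 0.4761,  0.0336, 25.0073]), np.float64(0.5), 1)
```

```bash
python3 -m creep '[[[0.02,-0.014,0.15,0,1],[0,0,0.15,0,1],[0,0,0.15,0,1],[0,0,0.12,0,1],[0,0,0.1,0,1],[0,0,0.1,0,1],[0,0,0.06,0,1],[0,0,0.033,0,1]]]' 
python3 -m creep '[[[0,0,0,0,1],[0,0,0,0,0],[0,0,0,0,0],[0,0,0,0,0],[0,0,0,0,0],[0,0,0,0,0],[0,0,0,0,0],[0,0,0,0,0]]]'
python3 -m creep '[[[0,0,-0.05,0,0],[0,0,-0.15,0,0],[0,0,-0.15,0,0],[0,0,-0.15,0,0],[0,0,0,0,0]]]'
python3 -c "
from h import *
go(.378,.250,.135,63)"
```

```text
clock: 6.63
tool_pos: [0.4787, 0.0543, 0.1987]
orientation: [-179.8, 0.2, 64.1]
force: [-13.8, 6.2, 8.9]
opening: 0.0875
gripper_force: 0.0
clock: 7.3
tool_pos: [0.4783, 0.0541, 0.199]
orientation: [-179.8, 0.2, 64.1]
force: [-6.4, 4.4, -3.8]
opening: 0.0594
gripper_force: 30.0
clock: 7.72
tool_pos: [0.4821, 0.0551, 0.3056]
orientation: [179.7, -0.4, 64.2]
force: [2.2, 0.9, -2.2]
opening: 0.0596
gripper_force: 30.0
t7.7 yaw64.2 j6 124 | spin 1 x 0.0133 | xy 7 x [0.0903 -0.1294] tot[0.6319 -0.9060] z 0.0581 | open 0.0596 gf 30.0
```

```bash
python3 -m creep '[[[0.08,-0.11,0,0,0],[0.092,-0.13,0,0,0],[0.092,-0.13,0,0,0],[0.092,-0.13,0,0,0],[0.092,-0.13,0,0,0],[0.092,-0.13,0,0,0],[0.092,-0.13,0,0,0],[0.01,-0.015,0,0,0]]]' >/dev/null
python3 -m creep '[[[0,0,0,0,0],[0,0,0,0,0],[0,0,0,0,0],[0,0,0,0,0],[0,0,0,0,0]]]' 
python3 - <<'E'
from h import *
go(.380,.253,.039,63)
p=snap('side','s2.png');q=snap('top','t2.png')
a=cv2.imread('pics/s2.png')[80:280,190:400];b=cv2.imread('pics/t2.png')[150:290,160:307]
cv2.imwrite('pics/c2.png',cv2.hconcat([cv2.resize(a,(400,381)),cv2.resize(b,(400,381))]))
print(locate([p],'mat',boxpts(.1,.19,.004),(.381,.254)),locate([q],'mat',boxpts(.1,.19,.004),(.381,.254)))
print(locate([p],'reel_red',cylpts(.06,.056,.10),(.381,.254),z=.13))
E
```

```text
clock: 8.8
tool_pos: [0.3747, 0.2471, 0.2999]
orientation: [-180.0, 0.0, 63.9]
force: [-0.6, -0.6, -2.6]
opening: 0.0594
gripper_force: 30.0
t8.8 yaw63.9 j6 95 | spin 1 x 0.0101 | xy 1 x [0.0381 0.0102] tot[0.0381 0.0102] z 0.5096 | open 0.0594 gf 30.0
(array([ 0.3817,  0.2537, 61.8995]), np.float64(0.9), 1) (array([ 0.381 ,  0.254 , 63.0254]), np.float64(0.44), 1)
(array([  0.3726,   0.2461, 117.6499]), np.float64(0.89), 1)
```

View pics/c2.png

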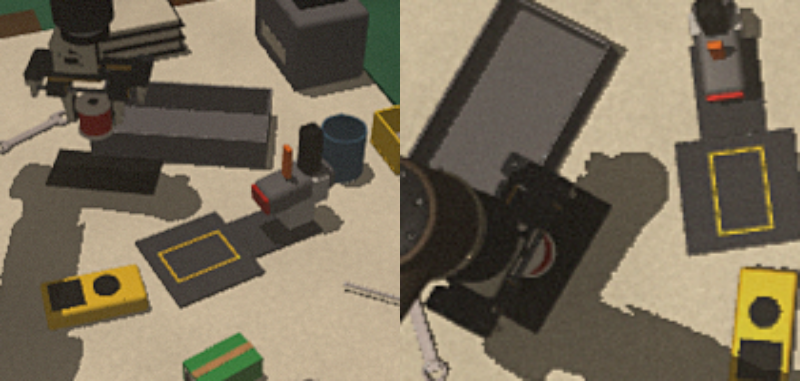

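```bash
python3 -m creep '[[[0.03,0.005,0.1,0,0],[0,0,0.1,0,0],[0,0,0.1,0,0],[0,0,0.1,0,0],[0,0,0.06,0,0],[0,0,0.035,0,0],[0,0,0.01,0,0],[0,0,0,0,0]]]' 
python3 -m creep '[[[0,0,0,0,0],[0,0,0,0,0],[0,0,0,0,0.5],[0,0,0,0,1],[0,0,0,0,1],[0,0,0,0,1],[0,0,0,0,1],[0,0,0,0,1]]]'
python3 -m creep '[[[0,0,-0.06,0,1],[0,0,-0.12,0,1],[0,0,-0.15,0,1],[0,0,-0.15,0,1],[0,0,-0.12,0,1],[0,0,0,0,1],[0,0,0,0,1],[0,0,0,0,1]]]'
python3 -c "
from h import *
T=snap('top','t3.png');S=snap('side','s3.png')
print(locate([S],'reel_red',cylpts(.06,.056,.004),(.377,.25),z=.03))
print(spot([S],(.465,.001)),spot([T],(.465,.001)),spot([T,S],(.465,.001)))
for ps in ([T],[S],[T,S]):print(locate(ps,'box_orange',BOX,(.581,-.387)))
for q,v in [('box_yellow',(.429,-.392)),('box_green',(.42,-.234))]: print(locate([T,S],q,BOX,v))
go(.581,-.387,.15,-18.5)"
```

```text
clock: 9.72
tool_pos: [0.3782, 0.2529, 0.1989]
orientation: [180.0, 0.0, 64.0]
force: [0.1, 0.4, -1.6]
opening: 0.0596
gripper_force: 30.0
clock: 10.38
tool_pos: [0.3781, 0.2529, 0.1992]
orientation: [180.0, -0.0, 64.0]
force: [1.1, 0.4, 0.2]
opening: 0.0855
gripper_force: 0.0
clock: 11.05
tool_pos: [0.3777, 0.2525, 0.3186]
orientation: [-180.0, 0.0, 64.0]
force: [0.6, 0.3, -0.2]
opening: 0.0875
gripper_force: 0.0
(array([ 0.3756,  0.2458, 98.731 ]), np.float64(0.94), 1)
(array([0.46415553, 0.00084864, 0.15840676]), np.float64(0.07478027045726776)) (array([0.46704044, 0.00166421, 0.16172218]), np.float64(0.10284017026424408)) (array([0.46552931, 0.001306  , 0.15854066]), np.float64(0.141143798828125))
(array([  0.5824,  -0.3875, -17.695 ]), np.float64(0.95), 1)
(array([  0.581 ,  -0.3889, 159.0894]), np.float64(0.94), 1)
(array([  0.5817,  -0.388 , -16.5918]), np.float64(0.94), 2)
(array([ 0.4299, -0.3916, 16.5607]), np.float64(0.94), 2)
(array([  0.42  ,  -0.235 , 194.6572]), np.float64(0.93), 2)
t11.6 yaw64.0 j6 95 | spin 12 x 0.0764 | xy 19 x [0.1041 0.1427] tot[1.9776 2.7117] z 0.0494 | open 0.0876 gf 0.0
```

```bash
python3 -m creep '[[[0,0,0,0.076,0.9],[0,0,0,0.076,0.9],[0,0,0,0.076,0.9],[0,0,0,0.076,0.9],[0,0,0,0.076,0.9],[0,0,0,0.076,0.9],[0,0,0,0.076,0.9],[0,0,0,0.076,0.9]]]' >/dev/null
python3 -m creep '[[[0,0,0,0.076,0.9],[0,0,0,0.076,0.9],[0,0,0,0.076,0.9],[0,0,0,0.076,0.9],[0.104,0.143,0,0,0.9],[0.104,0.143,0,0,0.9],[0.104,0.143,0,0,0.9],[0.104,0.143,0,0,0.9]]]' >/dev/null
python3 -m creep '[[[0.104,0.143,0,0,0.9],[0.104,0.143,0,0,0.9],[0.104,0.143,0,0,0.9],[0.104,0.143,0,0,0.9],[0.104,0.143,0,0,0.9],[0.104,0.143,0,0,0.9],[0.104,0.143,0,0,0.9],[0.104,0.143,0,0,0.9]]]' >/dev/null
python3 -m creep '[[[0.104,0.143,0,0,0.9],[0.104,0.143,0,0,0.9],[0.104,0.143,0,0,0.9],[0.104,0.143,0,0,0.9],[0.104,0.143,0,0,0.9],[0.104,0.143,0,0,0.9],[0.104,0.143,0,0,0.9]]]' >/dev/null
python3 -m creep '[[[0,0,0,0,0.9],[0,0,0,0,0.9],[0,0,0,0,0.9],[0,0,0,0,0.9],[0,0,0,0,0.9]]]'
python3 - <<'E'
from h import *
go(.5817,-.388,.028,-18)
S=snap('side','s4.png')
print(locate([S],'box_orange',BOX,(.581,-.387)))
E
```

```text
clock: 14.6
tool_pos: [0.5848, -0.3854, 0.3195]
orientation: [-180.0, -0.0, -18.0]
force: [-0.1, 0.1, 0.3]
opening: 0.0788
gripper_force: 0.0
t14.6 yaw-18.0 j6 89 | spin 1 x -0.0003 | xy 1 x [-0.0107 0.0171] tot[-0.0107 0.0171] z 0.6624 | open 0.0788 gf 0.0
(array([  0.581 ,  -0.3884, 160.7342]), np.float64(0.93), 1)
```

```bash
python3 -m creep '[[[-0.01,0.017,0.12,0,0.9],[0,0,0.15,0,0.9],[0,0,0.13,0,0.9],[0,0,0.11,0,0.9],[0,0,0.08,0,0.9],[0,0,0.05,0,0.9],[0,0,0.022,0,0.9],[0,0,0,0,0.9]]]' 
python3 -m creep '[[[0,0,0,0,0.9],[0,0,0,0,0],[0,0,0,0,0],[0,0,0,0,0],[0,0,0,0,0],[0,0,0,0,0],[0,0,0,0,0]]]'
python3 -m creep '[[[0,0,-0.05,0,0],[0,0,-0.12,0,0],[0,0,-0.15,0,0],[0,0,-0.15,0,0],[0,0,-0.12,0,0],[0,0,0,0,0],[0,0,0,0,0],[0,0,0,0,0]]]'
python3 -c "
from h import *
go(.4655,.0013,.15,9.2)"
```

```text
clock: 15.37
tool_pos: [0.5819, -0.3887, 0.1862]
orientation: [180.0, 0.1, -18.1]
force: [0.8, 0.3, -0.1]
opening: 0.0789
gripper_force: 0.0
clock: 15.95
tool_pos: [0.5821, -0.3891, 0.1874]
orientation: [180.0, -0.1, -18.1]
force: [-0.2, 1.7, 5.4]
opening: 0.0579
gripper_force: 30.0
clock: 16.62
tool_pos: [0.5813, -0.3889, 0.3041]
orientation: [-180.0, 0.1, -18.1]
force: [0.3, -0.3, -2.8]
opening: 0.0581
gripper_force: 30.0
t16.6 yaw-18.1 j6 90 | spin 4 x -0.0759 | xy 12 x [-0.0217 -0.1682] tot[-0.2599 -2.0183] z -0.0244 | open 0.0581 gf 30.0
```

```bash
python3 -m creep '[[[0,0,0,-0.076,0],[0,0,0,-0.076,0],[0,0,0,-0.076,0],[0,0,0,-0.076,0],[-0.02,-0.158,0,0,0],[-0.02,-0.158,0,0,0],[-0.02,-0.158,0,0,0],[-0.02,-0.158,0,0,0]]]' >/dev/null
python3 -m creep '[[[-0.02,-0.158,0,0,0],[-0.02,-0.158,0,0,0],[-0.02,-0.158,0,0,0],[-0.02,-0.158,0,0,0],[-0.02,-0.158,0,0,0],[-0.02,-0.158,0,0,0],[-0.02,-0.158,0,0,0],[-0.02,-0.158,0,0,0]]]' >/dev/null
python3 -m creep '[[[-0.02,-0.122,0,0,0],[0,0,0,0,0],[0,0,0,0,0],[0,0,0,0,0],[0,0,0,0,0],[0,0,0,0,0]]]'
python3 - <<'E'
from h import *
go(.4655,.0013,.035,9.2)
S=snap('side','s5.png')
print(locate([S],'box_orange',boxpts(.096,.058,.042,.116),(.4655,.0013),z=.137))
E
```

```text
clock: 18.45
tool_pos: [0.4657, 0.0001, 0.3042]
orientation: [180.0, 0.1, 9.2]
force: [-0.4, 0.4, -1.1]
opening: 0.058
gripper_force: 30.0
t18.4 yaw9.2 j6 75 | spin 1 x -0.0002 | xy 1 x [-0.0001 -0.0060] tot[-0.0001 -0.0060] z 0.5512 | open 0.0580 gf 30.0
(array([ 4.36100e-01, -2.20000e-03,  7.60932e+01]), np.float64(0.53), 1)
```

```bash
python3 -m creep '[[[0,-0.006,0.12,0,0],[0,0,0.12,0,0],[0,0,0.12,0,0],[0,0,0.1,0,0],[0,0,0.06,0,0],[0,0,0.028,0,0],[0,0,0,0,0],[0,0,0,0,0]]]' 
python3 -m creep '[[[0,0,0,0,0],[0,0,0,0,0.5],[0,0,0,0,0.9],[0,0,0,0,0.9],[0,0,0,0,0.9],[0,0,0,0,0.9],[0,0,0,0,0.9]]]'
python3 -m creep '[[[0,0,-0.05,0,0.9],[0,0,-0.15,0,0.9],[0,0,-0.15,0,0.9],[0,0,-0.15,0,1],[0,0,-0.15,0,1],[0,0,-0.15,0,1],[0,0,-0.1,0,1],[0,0,0,0,1]]]'
python3 - <<'E'
from h import *
T=snap('top','t6.png');S=snap('side','s6.png')
for ps in([T],[S]):print(locate(ps,'box_orange',boxpts(.096,.058,.042,.006),(.4655,.0013),z=.03))
a=cv2.imread('pics/s6.png')[120:270,240:400];cv2.imwrite('pics/c6.png',cv2.resize(a,(640,600),interpolation=cv2.INTER_CUBIC))
u=np.array([np.cos(.1595),np.sin(.1595)]);c=np.array([.4655,.0013])+.190*u;print(c)
print([(np.round(d['uv'],1),np.round(atz(T,d['uv'],.15),3)) for d in nets.landmark_of(T,'scanner_grip')],[(np.round(d['uv'],1),np.round(atz(T,d['uv'],.156),3)) for d in nets.landmark_of(T,'trigger_tip')])
go(c[0],c[1],.153,-80.8)
E
```

```text
clock: 19.22
tool_pos: [0.4657, 0.0018, 0.1952]
orientation: [180.0, 0.0, 9.2]
force: [0.6, 0.1, -1.3]
opening: 0.058
gripper_force: 30.0
clock: 19.8
tool_pos: [0.4655, 0.0021, 0.1952]
orientation: [-180.0, -0.0, 9.3]
force: [0.4, -0.2, -0.5]
opening: 0.0783
gripper_force: 0.0
clock: 20.47
tool_pos: [0.4665, 0.0023, 0.3798]
orientation: [-180.0, -0.5, 9.3]
force: [0.7, -0.2, 0.6]
opening: 0.0876
gripper_force: 0.0
(array([ 4.5940e-01, -1.2000e-03,  4.9277e+00]), np.float64(0.5), 1)
(array([ 4.63400e-01, -8.00000e-04,  1.08654e+01]), np.float64(0.95), 1)
[0.6530883  0.03147667]
[(array([272.5, 153.7]), array([0.668, 0.037, 0.15 ])), (array([396.7, 231.1]), array([ 0.417, -0.369,  0.15 ]))] []
t20.8 yaw9.3 j6 75 | spin 13 x -0.0769 | xy 6 x [-0.0008 0.1586] tot[-0.0048 0.9514] z 0.3096 | open 0.0879 gf 0.0
```

View pics/c6.png

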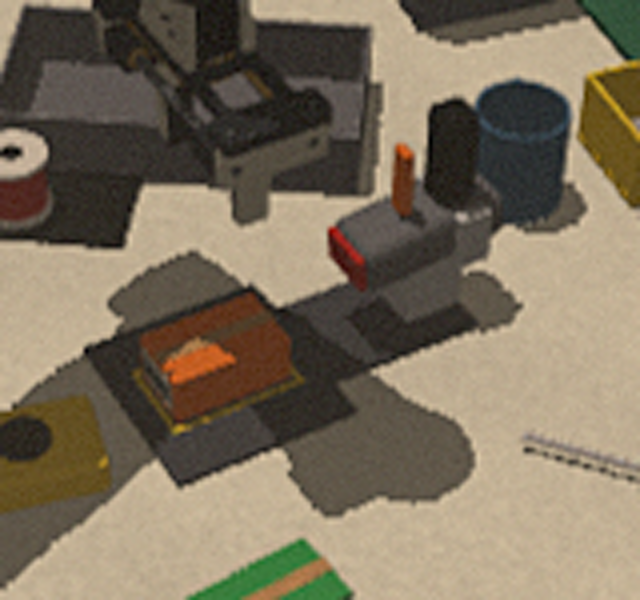

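The orange carton lies within the outline, and the scanner and its trigger are in clear view. I'll check the trigger and handle positions against the model before moving.

```bash
python3 - <<'E'
from h import *
T=snap('top');S=snap('side')
v=[.4655,.0013,.1595];u=np.array([np.cos(v[2]),np.sin(v[2])])
for p,n in((T,'top0.png'),(S,'side0.png')):
    f=cv2.imread('pics/'+n)[:,:,::-1].astype(int)
    c=proj(p,(*(np.array(v[:2])+.158*u),.14)).astype(int);H=np.zeros(f.shape[:2],bool);H[c[1]-18:c[1]+18,c[0]-15:c[0]+15]=1
    m=H&(f[:,:,0]-f[:,:,2]>60)&(f[:,:,1]-f[:,:,2]>8)
    P=boxpts(.010,.018,.058,.106);best=fit([(p,m)],P,np.array(v[:2])+.158*u,[.16]);d=best[0][:2]-v[:2]
    print('trig',m.sum(),best[1],d@u,d@[-u[1],u[0]])
    c=proj(p,(*(np.array(v[:2])+.2*u),.15)).astype(int);H=np.zeros(f.shape[:2],bool);H[c[1]-18:c[1]+14,c[0]-12:c[0]+12]=1
    m=H&(f.max(2)<50)
    b=fit([(p,m)],boxpts(.03,.032,.085,.1),np.array(v[:2])+.2*u,[.16]);d=b[0][:2]-v[:2];print('handle',m.sum(),b[1],d@u,d@[-u[1],u[0]])
E
```

```text
trig 36 0.2945736434108528 0.16410979430343112 0.002148448965603799
handle 171 0.6204033214709371 0.20025134683946855 -0.001245908977249327
trig 74 0.7606382978723404 0.15908863461103337 0.003300524594628703
handle 324 0.6881594372801876 0.2035811006014525 0.0015652993849877006
```

```bash
python3 -m creep '[[[0,0,-0.05,-0.077,1],[0,0,-0.05,-0.077,1],[0,0,0,-0.077,1],[0,0,0,-0.077,1],[0,0,0,-0.077,1],[0,0,0,-0.077,1],[0,0,0,-0.077,1],[0,0,0,-0.077,1]]]' >/dev/null
python3 -m creep '[[[0,0,0,-0.077,1],[0,0,0,-0.077,1],[0,0,0,-0.077,1],[0,0,0,-0.077,1],[0,0,0,-0.077,1],[0,0.15,0,0,1],[0,0.15,0,0,1],[0,0.15,0,0,1]]]' >/dev/null
python3 -m creep '[[[0,0.15,0,0,1],[0,0.15,0,0,1],[0,0.15,0,0,1],[0,0.05,0,0,1],[0,0,0,0,1],[0,0,0,0,1],[0,0,0,0,1],[0,0,0,0,1]]]'
python3 - <<'E'
from h import *
go(.654,.0317,.153,-80.8)
S=snap('side','s7.png')
for d in nets.landmark_of(S,'trigger_tip'): print(np.round(d['uv'],1),d['confidence'])
a=S['frame'][90:240,270:430,::-1];cv2.imwrite('pics/c7.png',cv2.resize(a,(640,600),interpolation=cv2.INTER_CUBIC))
E
```

```text
clock: 22.87
tool_pos: [0.652, 0.0328, 0.3954]
orientation: [180.0, -0.0, 99.4]
force: [-0.4, 0.1, 0.3]
opening: 0.0877
gripper_force: 0.0
t22.9 yaw99.4 j6 169 | spin 1 x 0.0017 | xy 1 x [-0.0069 0.0093] tot[-0.0069 0.0093] z 0.4168 | open 0.0877 gf 0.0
[341.8 160.2] 0.66
```

View pics/c7.png

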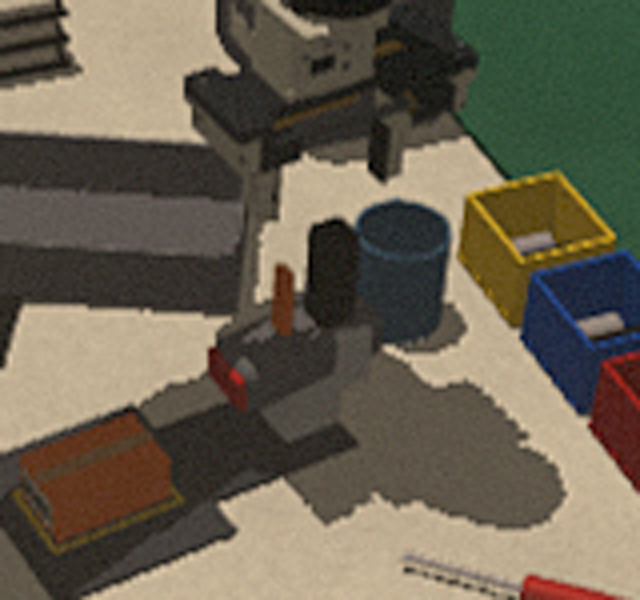

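```bash
python3 -m creep '[[[-0.007,0.009,0.05,0,1],[0,0,0.1,0,1],[0,0,0.1,0,1],[0,0,0.1,0,1],[0,0,0.05,0,1],[0,0,0.017,0,1],[0,0,0,0,1],[0,0,0,0,1]]]'
python3 -c "
from h import *
go(.654,.0317,.153,-80.8)"
```

```text
clock: 23.63
tool_pos: [0.6553, 0.0319, 0.3125]
orientation: [179.9, 0.0, 99.4]
force: [0.0, 0.7, -0.0]
opening: 0.0872
gripper_force: 0.0
t23.6 yaw99.4 j6 170 | spin 1 x 0.0018 | xy 1 x [-0.0000 -0.0064] tot[-0.0000 -0.0064] z 0.0025 | open 0.0872 gf 0.0
```

```bash
python3 -m creep '[[[0,0,0,0,0],[0,0,0,0,0],[0,0,0,0,0],[0,0,0,0,0],[0,0,0,0,0]]]'
python3 -m creep '[[[0,0,0,0,0],[0,0,0,0,0],[0,0,0,0,0]]]'
python3 -m creep '[[[0,0,0,0,0],[0,0,0,0,0],[0,0,0,0,0]]]'
python3 - <<'E'
from h import *
S=snap('side','s8.png')
a=S['frame'][90:240,270:430,::-1];cv2.imwrite('pics/c8.png',cv2.resize(a,(640,600),interpolation=cv2.INTER_CUBIC))
E
python3 -m creep '[[[0,0,0,0,0.5],[0,0,0,0,1],[0,0,0,0,1],[0,0,0,0,1],[0,0,0,0,1],[0,0,0,0,1]]]'
```

```text
clock: 24.05
tool_pos: [0.6532, 0.0314, 0.3123]
orientation: [-179.7, 0.0, 99.3]
force: [-12.0, -0.2, 10.7]
opening: 0.0598
gripper_force: 6.8
clock: 24.3
tool_pos: [0.6528, 0.0313, 0.3121]
orientation: [-179.7, 0.0, 99.3]
force: [-9.5, -0.6, 8.0]
opening: 0.0517
gripper_force: 30.8
clock: 24.55
tool_pos: [0.6528, 0.0313, 0.3121]
orientation: [-179.7, 0.0, 99.3]
force: [-9.3, 0.1, 8.9]
opening: 0.0522
gripper_force: 30.8
clock: 25.1
tool_pos: [0.6546, 0.0318, 0.3122]
orientation: [180.0, -0.0, 99.3]
force: [-0.3, -0.0, -0.6]
opening: 0.0798
gripper_force: 0.0
```

View pics/c8.png

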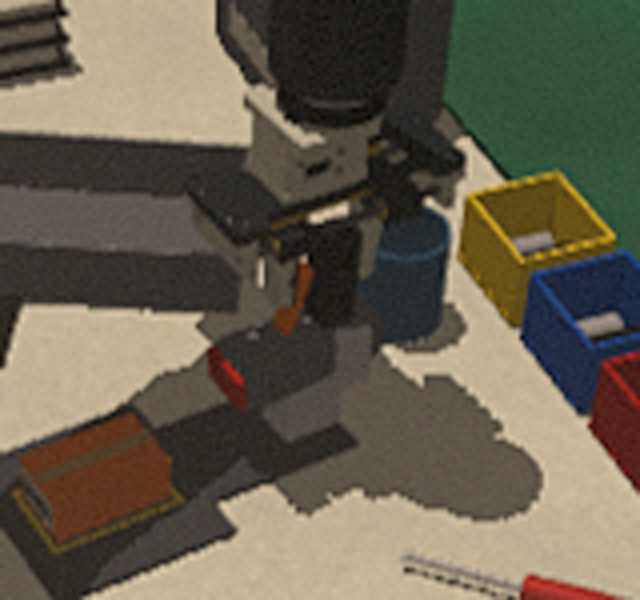

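The squeeze tilted the trigger fully against its stop, with the opening steady at 52 mm. I held it for only about 0.42 s, so I'll squeeze again for slightly longer while the carton is still in place.

```bash
python3 -m creep '[[[0,0,0,0,1],[0,0,0,0,1],[0,0,0,0,0],[0,0,0,0,0],[0,0,0,0,0],[0,0,0,0,0],[0,0,0,0,0]]]'
python3 -m creep '[[[0,0,0,0,0],[0,0,0,0,0],[0,0,0,0,0],[0,0,0,0,0],[0,0,0,0,0],[0,0,0,0,0],[0,0,0,0,0],[0,0,0,0,0]]]'
python3 -m creep '[[[0,0,0,0,0.5],[0,0,0,0,1],[0,0,0,0,1],[0,0,0,0,1],[0,0,0,0,1],[0,0,0,0,1],[0,0,0,0,1],[0,0,0,0,1]]]'
python3 -m creep '[[[0,0,-0.05,0,1],[0,0,-0.1,0,1],[0,0,-0.1,0,1],[0,0,-0.1,0,1],[0,0,-0.05,0,1],[0,0,0,0,1],[0,0,0,0,1],[0,0,0,0,1]]]'
python3 - <<'E'
from h import *
T=snap('top','t9.png');S=snap('side','s9.png')
for ps in([T],[S],[T,S]):print(locate(ps,'box_orange',boxpts(.096,.058,.042,.006),(.4635,0),z=.03))
print(locate([S],'reel_red',cylpts(.06,.056,.004),(.377,.25),z=.03))
go(.465,.0007,.15,10.)
E
```

```text
clock: 25.68
tool_pos: [0.6531, 0.0314, 0.3115]
orientation: [-179.7, 0.0, 99.3]
force: [-11.9, 0.5, 9.4]
opening: 0.0598
gripper_force: 6.9
clock: 26.35
tool_pos: [0.6528, 0.0314, 0.3113]
orientation: [-179.7, 0.0, 99.3]
force: [-9.8, 0.3, 7.1]
opening: 0.0523
gripper_force: 30.7
clock: 27.02
tool_pos: [0.6553, 0.032, 0.3118]
orientation: [179.9, 0.0, 99.4]
force: [0.3, -0.1, -0.3]
opening: 0.0869
gripper_force: 0.0
clock: 27.68
tool_pos: [0.6546, 0.0319, 0.3907]
orientation: [-179.9, -0.0, 99.3]
force: [-0.6, 0.2, 0.9]
opening: 0.0876
gripper_force: 0.0
(array([4.658e-01, 2.200e-03, 9.019e+00]), np.float64(0.94), 1)
(array([ 4.6310e-01, -1.1000e-03,  8.2868e+00]), np.float64(0.95), 1)
(array([4.63900e-01, 1.00000e-03, 1.00885e+01]), np.float64(0.93), 2)
(array([  0.3751,   0.2454, 105.8319]), np.float64(0.95), 1)
t28.0 yaw99.4 j6 170 | spin 13 x 0.0764 | xy 6 x [-0.1604 -0.0019] tot[-0.9622 -0.0113] z 0.4107 | open 0.0879 gf 0.0
```

```bash
python3 -m creep '[[[0,0,0,0.0765,1],[0,0,0,0.0765,1],[0,0,0,0.0765,1],[0,0,0,0.0765,1],[0,0,0,0.0765,1],[0,0,0,0.0765,1],[0,0,0,0.0765,1],[0,0,0,0.0765,1]]]' >/dev/null
python3 -m creep '[[[0,0,0,0.0765,0.9],[0,0,0,0.0765,0.9],[0,0,0,0.0765,0.9],[0,0,0,0.0765,0.9],[0,0,0,0.0765,0.9],[-0.16,0,0,0,0.9],[-0.16,0,0,0,0.9],[-0.16,0,0,0,0.9]]]' >/dev/null
python3 -m creep '[[[-0.16,0,0,0,0.9],[-0.16,0,0,0,0.9],[-0.16,-0.01,0,0,0.9],[0,0,0,0,0.9],[0,0,0,0,0.9],[0,0,0,0,0.9],[0,0,0,0,0.9]]]'
python3 -c "
from h import *
go(.465,.0007,.034,9.2)"
```

```text
clock: 29.95
tool_pos: [0.4662, 0.0013, 0.3918]
orientation: [180.0, -0.0, 9.9]
force: [1.0, -0.6, -0.5]
opening: 0.0791
gripper_force: 0.0
t29.9 yaw9.9 j6 75 | spin 1 x 0.0072 | xy 1 x [-0.0062 0.0018] tot[-0.0062 0.0018] z 0.9939 | open 0.0791 gf 0.0
```

```bash
python3 -m creep '[[[-0.006,0,0.15,0.007,0.9],[0,0,0.17,0,0.9],[0,0,0.17,0,0.9],[0,0,0.16,0,0.9],[0,0,0.14,0,0.9],[0,0,0.11,0,0.9],[0,0,0.07,0,0.9],[0,0,0.023,0,0.9]]]' >/dev/null
python3 -m creep '[[[0,0,0,0,0.9],[0,0,0,0,0],[0,0,0,0,0],[0,0,0,0,0],[0,0,0,0,0],[0,0,0,0,0],[0,0,0,0,0]]]'
python3 -m creep '[[[0,0,-0.05,0,0],[0,0,-0.12,0,0],[0,0,-0.15,0,0],[0,0,-0.15,0,0],[0,0,-0.12,0,0],[0,0,0,-0.076,0],[0,0,0,-0.076,0],[0,0,0,-0.076,0]]]' >/dev/null
python3 -m creep '[[[0,0,0,-0.076,0],[0,0,0,-0.076,0],[0,0,0,-0.076,0],[0,0,0,-0.076,0],[0,0,0,-0.076,0],[0,0,0,0,0],[0,0,0,0,0],[0,0,0,0,0]]]'
python3 -c "
from h import *
go(.464,.349,.15,63.7)"
```

```text
clock: 31.2
tool_pos: [0.4646, 0.001, 0.194]
orientation: [-180.0, -0.1, 9.2]
force: [-0.9, 0.9, 6.9]
opening: 0.0578
gripper_force: 30.0
clock: 32.53
tool_pos: [0.464, 0.0007, 0.3111]
orientation: [-180.0, -0.0, 63.7]
force: [0.5, 0.4, -2.0]
opening: 0.0576
gripper_force: 30.0
t32.5 yaw63.7 j6 129 | spin 1 x 0.0001 | xy 10 x [0.1561 -0.0772] tot[1.5610 -0.7717] z 0.0104 | open 0.0576 gf 30.0
```

```bash
python3 -m creep '[[[0.1,-0.05,0,0,0],[0.156,-0.077,0,0,0],[0.156,-0.077,0,0,0],[0.156,-0.077,0,0,0],[0.156,-0.077,0,0,0],[0.156,-0.077,0,0,0],[0.156,-0.077,0,0,0],[0.156,-0.077,0,0,0]]]' >/dev/null
python3 -m creep '[[[0.156,-0.077,0,0,0],[0.156,-0.077,0,0,0],[0.056,-0.027,0,0,0],[0,0,0,0,0],[0,0,0,0,0],[0,0,0,0,0],[0,0,0,0,0]]]'
python3 - <<'E'
from h import *
go(.464,.349,.035,63.7)
S=snap('side','s10.png')
print(locate([S],'box_orange',boxpts(.096,.058,.042,.122),(.464,.349),yaws=(1.1,),z=.137))
E
```

```text
clock: 33.78
tool_pos: [0.4629, 0.3476, 0.311]
orientation: [-180.0, 0.0, 63.8]
force: [-0.2, -0.4, -2.5]
opening: 0.0578
gripper_force: 30.0
t33.8 yaw63.8 j6 98 | spin 1 x 0.0015 | xy 1 x [0.0088 0.0017] tot[0.0088 0.0017] z 0.5852 | open 0.0578 gf 30.0
(array([ 0.4576,  0.3433, 73.8359]), np.float64(0.85), 1)
```

```bash
python3 -m creep '[[[0.009,0.002,0.12,0,0],[0,0,0.12,0,0],[0,0,0.12,0,0],[0,0,0.1,0,0],[0,0,0.07,0,0],[0,0,0.035,0,0],[0,0,0.018,0,0],[0,0,0,0,0]]]'
python3 -m creep '[[[0,0,0,0,0],[0,0,0,0,0],[0,0,0,0,0.4],[0,0,0,0,0.74],[0,0,0,0,0.74],[0,0,0,0,0.74],[0,0,0,0,0.74]]]'
python3 -m creep '[[[0,0,-0.05,0,0.74],[0,0,-0.1,0,0.74],[0,0,-0.15,0,0.74],[0,0,-0.15,0,0.74],[0,0,-0.12,0,0.9],[0,0,0,0,0.9],[0,0,0,0,0.9],[0,0,0,0,0.9]]]'
python3 - <<'E'
from h import *
T=snap('top','t11.png');S=snap('side','s11.png')
print(locate([S],'box_orange',boxpts(.096,.058,.042,.005),(.464,.349),yaws=(1.1,),z=.03))
for q,v in [('box_yellow',(.43,-.3916)),('box_green',(.42,-.234))]: print([locate(p,q,BOX,v) for p in ([T],[S],[T,S])])
go(.43,-.3916,.15,17.5)
E
```

```text
clock: 34.55
tool_pos: [0.4643, 0.3498, 0.1943]
orientation: [-180.0, 0.0, 63.9]
force: [-1.1, -0.2, -1.8]
opening: 0.0576
gripper_force: 30.0
clock: 35.13
tool_pos: [0.4641, 0.3503, 0.1948]
orientation: [180.0, -0.0, 63.9]
force: [0.3, 0.3, 0.2]
opening: 0.0647
gripper_force: 0.0
clock: 35.8
tool_pos: [0.4638, 0.3499, 0.3087]
orientation: [-180.0, -0.0, 63.9]
force: [-0.9, -0.3, -0.9]
opening: 0.0779
gripper_force: 0.0
(array([ 0.4653,  0.3594, 66.9228]), np.float64(0.65), 1)
[(array([ 0.4288, -0.3905, 15.6138]), np.float64(0.91), 1), (array([ 0.4298, -0.3922, 15.3588]), np.float64(0.96), 1), (array([ 0.4298, -0.3922, 15.8143]), np.float64(0.93), 2)]
[(array([  0.4199,  -0.2361, 195.2401]), np.float64(0.89), 1), (array([ 0.4194, -0.2367, 15.3978]), np.float64(0.95), 1), (array([ 0.4193, -0.2359, 15.6206]), np.float64(0.91), 2)]
t36.4 yaw63.9 j6 98 | spin 7 x 0.0737 | xy 21 x [-0.0609 0.1660] tot[-1.2780 3.4861] z -0.0036 | open 0.0789 gf 0.0
```

```bash
python3 -m creep '[[[0,0,0,0.076,0.9],[0,0,0,0.076,0.9],[0,0,0,0.076,0.9],[0,0,0,0.076,0.9],[0,0,0,0.076,0.9],[0,0,0,0.076,0.9],[0,0,0,0.076,0.9],[-0.054,0.16,0,0,0.9]]]' >/dev/null
python3 -m creep '[[[-0.054,0.16,0,0,0.9],[-0.054,0.16,0,0,0.9],[-0.054,0.16,0,0,0.9],[-0.054,0.16,0,0,0.9],[-0.054,0.16,0,0,0.9],[-0.054,0.16,0,0,0.9],[-0.054,0.16,0,0,0.9],[-0.054,0.16,0,0,0.9]]]' >/dev/null
python3 -m creep '[[[-0.054,0.16,0,0,0.9],[-0.054,0.16,0,0,0.9],[-0.054,0.16,0,0,0.9],[-0.054,0.16,0,0,0.9],[-0.054,0.16,0,0,0.9],[-0.054,0.16,0,0,0.9],[-0.054,0.16,0,0,0.9],[-0.054,0.16,0,0,0.9]]]' >/dev/null
python3 -m creep '[[[-0.054,0.16,0,0,0.9],[-0.054,0.16,0,0,0.9],[-0.054,0.16,0,0,0.9],[-0.054,0.16,0,0,0.9],[-0.054,0.16,0,0,0.9],[0,0,0,0,0.9],[0,0,0,0,0.9],[0,0,0,0,0.9]]]' >/dev/null
python3 -m creep '[[[0,0,0,0,0.9],[0,0,0,0,0.9],[0,0,0,0,0.9]]]'
python3 - <<'E'
from h import *
T=snap('top','t12.png');S=snap('side','s12.png')
print(locate([S],'box_yellow',BOX,(.43,-.392)))
print('tray orange',[locate(p,'box_orange',boxpts(.096,.058,.042,.005),(.464,.349),yaws=(1.1,),z=.03) for p in([T],[S])])
go(.4297,-.3918,.028,16)
E
```

```text
clock: 39.27
tool_pos: [0.4308, -0.3912, 0.3088]
orientation: [180.0, -0.0, 16.1]
force: [-0.7, -0.4, 0.2]
opening: 0.0787
gripper_force: 0.0
(array([ 0.428 , -0.3927, 17.8092]), np.float64(0.91), 1)
tray orange [(array([ 0.4665,  0.3517, 63.7294]), np.float64(0.94), 1), (array([ 0.4657,  0.3587, 68.3327]), np.float64(0.65), 1)]
t39.5 yaw16.1 j6 129 | spin 1 x 0.0010 | xy 1 x [-0.0046 -0.0011] tot[-0.0046 -0.0011] z 0.6082 | open 0.0786 gf 0.0
```

```bash
python3 -m creep '[[[-0.005,0,0.1,0,0.9],[0,0,0.13,0,0.9],[0,0,0.13,0,0.9],[0,0,0.11,0,0.9],[0,0,0.08,0,0.9],[0,0,0.04,0,0.9],[0,0,0.018,0,0.9],[0,0,0,0,0.9]]]' >/dev/null
python3 -m creep '[[[0,0,0,0,0.9],[0,0,0,0,0],[0,0,0,0,0],[0,0,0,0,0],[0,0,0,0,0],[0,0,0,0,0],[0,0,0,0,0]]]'
python3 -m creep '[[[0,0,-0.05,0,0],[0,0,-0.12,0,0],[0,0,-0.15,0,0],[0,0,-0.15,0,0],[0,0,-0.12,0,0],[0,0,0,0.077,0],[0,0,0,0,0],[0,0,0,0,0]]]'
python3 -m creep '[[[0.037,-0.147,0,0,0],[0.037,-0.147,0,0,0],[0.037,-0.147,0,0,0],[0.037,-0.147,0,0,0],[0.037,-0.147,0,0,0],[0.037,-0.147,0,0,0],[0.037,-0.147,0,0,0],[0.037,-0.147,0,0,0]]]' >/dev/null
python3 -m creep '[[[0.037,-0.147,0,0,0],[0.037,-0.147,0,0,0],[0.037,-0.147,0,0,0],[0.037,-0.147,0,0,0],[0.037,-0.147,0,0,0],[0,0,0,0,0],[0,0,0,0,0],[0,0,0,0,0]]]' >/dev/null
python3 -m creep '[[[0,0,0,0,0],[0,0,0,0,0],[0,0,0,0,0]]]'
python3 - <<'E'
from h import *
go(.4655,.0013,.0345,9.2)
E
```

```text
clock: 40.77
tool_pos: [0.4296, -0.3924, 0.1875]
orientation: [180.0, -0.0, 16.1]
force: [-0.8, 1.9, 6.3]
opening: 0.0578
gripper_force: 29.9
clock: 41.43
tool_pos: [0.4291, -0.3921, 0.3049]
orientation: [-180.0, -0.0, 9.3]
force: [-1.0, -0.1, -2.2]
opening: 0.058
gripper_force: 29.9
clock: 43.02
tool_pos: [0.4637, -0.0006, 0.3047]
orientation: [180.0, 0.0, 9.1]
force: [-0.0, -0.2, -1.8]
opening: 0.0578
gripper_force: 29.9
t43.0 yaw9.1 j6 75 | spin 1 x -0.0014 | xy 1 x [0.0103 -0.0079] tot[0.0103 -0.0079] z 0.5560 | open 0.0578 gf 29.9
```

```bash
python3 -m creep '[[[0.01,-0.008,0.12,0,0],[0,0,0.12,0,0],[0,0,0.12,0,0],[0,0,0.1,0,0],[0,0,0.06,0,0],[0,0,0.035,0,0],[0,0,0,0,0],[0,0,0,0,0]]]' 
python3 -m creep '[[[0,0,0,0,0],[0,0,0,0,0.5],[0,0,0,0,0.9],[0,0,0,0,0.9],[0,0,0,0,0.9],[0,0,0,0,0.9],[0,0,0,0,0.9]]]'
python3 -m creep '[[[0,0,-0.05,0,0.9],[0,0,-0.15,0,0.9],[0,0,-0.15,0,0.9],[0,0,-0.15,0,1],[0,0,-0.15,0,1],[0,0,-0.15,0,1],[0,0,-0.15,0,1],[0,0,-0.05,0,1]]]' >/dev/null
python3 -m creep '[[[0,0,0,0.077,1],[0,0,0,0.077,1],[0,0,0,0.077,1],[0,0,0,0.077,1],[0,0,0,0.077,1],[0,0,0,0.077,1],[0,0,0,0.077,1],[0,0,0,0.077,1]]]' >/dev/null
python3 -m creep '[[[0,0,0,0.077,1],[0,0,0,0.077,1],[0,0,0,0.077,1],[0,0,0,0.077,1],[0,0,0,0.077,1],[0,-0.15,0,0,1],[0,-0.15,0,0,1],[0,-0.15,0,0,1]]]' >/dev/null
python3 -m creep '[[[0,-0.15,0,0,1],[0,-0.15,0,0,1],[0,-0.15,0,0,1],[0,-0.05,0,0,1],[0,0,0,0,1],[0,0,0,0,1],[0,0,0,0,1],[0,0,0,0,1]]]'
python3 - <<'E'
from h import *
T=snap('top','t13.png');S=snap('side','s13.png')
for ps in([T],[S],[T,S]):print(locate(ps,'box_yellow',boxpts(.096,.058,.042,.006),(.4655,.0013),z=.03))
go(.654,.0317,.153,-80.8)
E
```

```text
clock: 43.68
tool_pos: [0.4658, 0.0018, 0.1939]
orientation: [180.0, 0.0, 9.1]
force: [-0.1, -0.2, -1.6]
opening: 0.0579
gripper_force: 29.9
clock: 44.27
tool_pos: [0.4656, 0.0022, 0.194]
orientation: [-180.0, -0.0, 9.1]
force: [0.2, -0.1, 0.1]
opening: 0.0782
gripper_force: 0.0
clock: 46.93
tool_pos: [0.6523, 0.0318, 0.3943]
orientation: [-180.0, 0.0, -81.0]
force: [-0.1, 0.2, 0.8]
opening: 0.0876
gripper_force: 0.0
(array([4.67700e-01, 1.60000e-03, 1.06083e+01]), np.float64(0.94), 1)
(array([ 4.63300e-01, -1.00000e-03,  1.23188e+01]), np.float64(0.93), 1)
(array([4.674000e-01, 1.200000e-03, 1.900173e+02]), np.float64(0.92), 2)
t47.2 yaw-81.0 j6 -11 | spin 1 x -0.0017 | xy 1 x [0.0022 -0.0052] tot[0.0022 -0.0052] z 0.4117 | open 0.0876 gf 0.0
```

```bash
python3 -m creep '[[[0.002,-0.005,0.05,0,1],[0,0,0.1,0,1],[0,0,0.1,0,1],[0,0,0.1,0,1],[0,0,0.05,0,1],[0,0,0.013,0,1],[0,0,0,0,1],[0,0,0,0,1]]]'
python3 -m creep '[[[0,0,0,0,1],[0,0,0,0,1],[0,0,0,0,0],[0,0,0,0,0],[0,0,0,0,0],[0,0,0,0,0],[0,0,0,0,0]]]'
python3 -m creep '[[[0,0,0,0,0],[0,0,0,0,0],[0,0,0,0,0],[0,0,0,0,0],[0,0,0,0,0],[0,0,0,0,0],[0,0,0,0,0],[0,0,0,0,0]]]'
python3 -m creep '[[[0,0,0,0,0.5],[0,0,0,0,1],[0,0,0,0,1],[0,0,0,0,1],[0,0,0,0,1],[0,0,0,0,1],[0,0,0,0,1],[0,0,0,0,1]]]'
python3 -m creep '[[[0,0,-0.05,0,1],[0,0,-0.1,0,1],[0,0,-0.1,0,1],[0,0,-0.1,0,1],[0,0,-0.05,0,1],[0,0,0,-0.077,0.9],[0,0,0,-0.077,0.9],[0,0,0,-0.077,0.9]]]' >/dev/null
python3 -m creep '[[[0,0,0,-0.077,0.9],[0,0,0,-0.077,0.9],[0,0,0,-0.077,0.9],[0,0,0,-0.077,0.9],[0,0,0,-0.077,0.9],[0,0,0,-0.077,0.9],[0,0,0,-0.077,0.9],[0,0,0,-0.077,0.9]]]' >/dev/null
python3 -m creep '[[[0,0,0,-0.077,0.9],[0,0,0,-0.077,0.9],[-0.158,0,0,0,0.9],[-0.158,0,0,0,0.9],[-0.158,0,0,0,0.9],[-0.158,0,0,0,0.9],[-0.158,0,0,0,0.9],[-0.158,0,0,0,0.9]]]' >/dev/null
python3 -m creep '[[[0,0,0,0,0.9],[0,0,0,0,0.9],[0,0,0,0,0.9],[0,0,0,0,0.9],[0,0,0,0,0.9]]]' 
python3 - <<'E'
from h import *
S=snap('side','s14.png')
print(locate([S],'box_yellow',boxpts(.096,.058,.042,.006),(.4655,.0013),z=.03),locate([S],'reel_red',cylpts(.06,.056,.004),(.377,.25),z=.03))
go(.466,.0013,.034,9.5)
E
```

```text
clock: 47.9
tool_pos: [0.6547, 0.0318, 0.312]
orientation: [-179.9, -0.0, -81.0]
force: [0.5, 0.4, 0.5]
opening: 0.0881
gripper_force: 0.0
clock: 48.48
tool_pos: [0.6525, 0.0313, 0.3114]
orientation: [179.7, -0.0, -81.0]
force: [-12.3, -0.4, 10.0]
opening: 0.0599
gripper_force: 6.7
clock: 49.15
tool_pos: [0.6526, 0.0313, 0.3112]
orientation: [179.7, -0.0, -81.0]
force: [-8.4, -0.3, 7.0]
opening: 0.052
gripper_force: 30.6
clock: 49.82
tool_pos: [0.6546, 0.0319, 0.3114]
orientation: [-180.0, 0.0, -81.0]
force: [-0.3, 0.3, 0.1]
opening: 0.087
gripper_force: 0.0
clock: 52.23
tool_pos: [0.4679, 0.0019, 0.3911]
orientation: [180.0, 0.0, 9.1]
force: [-0.8, -0.3, -1.2]
opening: 0.0787
gripper_force: 0.0
(array([0.4654, 0.    , 8.15  ]), np.float64(0.95), 1) (array([  0.375 ,   0.2458, 145.5294]), np.float64(0.85), 1)
t52.4 yaw9.1 j6 75 | spin 1 x -0.0043 | xy 1 x [-0.0085 0.0012] tot[-0.0085 0.0012] z 0.9892 | open 0.0788 gf 0.0
```

```bash
python3 -m creep '[[[-0.008,0,0.15,0,0.9],[0,0,0.17,0,0.9],[0,0,0.17,0,0.9],[0,0,0.16,0,0.9],[0,0,0.14,0,0.9],[0,0,0.11,0,0.9],[0,0,0.07,0,0.9],[0,0,0.018,0,0.9]]]' >/dev/null
python3 -m creep '[[[0,0,0,0,0.9],[0,0,0,0,0],[0,0,0,0,0],[0,0,0,0,0],[0,0,0,0,0],[0,0,0,0,0],[0,0,0,0,0]]]'
python3 -m creep '[[[0,0,-0.05,0,0],[0,0,-0.12,0,0],[0,0,-0.15,0,0],[0,0,-0.15,0,0],[0,0,-0.12,0,0],[0,0,0,-0.076,0],[0,0,0,-0.076,0],[0,0,0,-0.076,0]]]' >/dev/null
python3 -m creep '[[[0,0,0,-0.076,0],[0,0,0,-0.076,0],[0,0,0,-0.076,0],[0,0,0,-0.076,0],[0,0,0,-0.076,0],[0,0,0,0,0],[0,0,0,0,0],[0,0,0,0,0]]]' >/dev/null
python3 -m creep '[[[0.1,-0.021,0,0,0],[0.155,-0.033,0,0,0],[0.155,-0.033,0,0,0],[0.155,-0.033,0,0,0],[0.155,-0.033,0,0,0],[0.155,-0.033,0,0,0],[0.155,-0.033,0,0,0],[0.155,-0.033,0,0,0]]]' >/dev/null
python3 -m creep '[[[0.155,-0.033,0,0,0],[0.155,-0.033,0,0,0],[0.06,-0.013,0,0,0],[0,0,0,0,0],[0,0,0,0,0],[0,0,0,0,0],[0,0,0,0,0],[0,0,0,0,0]]]'
python3 - <<'E'
from h import *
go(.5445,.3095,.0345,63.7)
E
```

```text
clock: 53.63
tool_pos: [0.4659, 0.0016, 0.1946]
orientation: [-180.0, -0.1, 9.1]
force: [-1.2, 0.9, 6.8]
opening: 0.0582
gripper_force: 29.9
clock: 56.3
tool_pos: [0.5431, 0.3088, 0.3119]
orientation: [-180.0, -0.0, 63.8]
force: [-0.3, 0.0, -1.8]
opening: 0.0578
gripper_force: 29.9
t56.3 yaw63.8 j6 106 | spin 1 x 0.0007 | xy 1 x [0.0064 0.0048] tot[0.0064 0.0048] z 0.5922 | open 0.0578 gf 29.9
```

```bash
python3 -m creep '[[[0.006,0.005,0.12,0,0],[0,0,0.12,0,0],[0,0,0.12,0,0],[0,0,0.1,0,0],[0,0,0.07,0,0],[0,0,0.04,0,0],[0,0,0.02,0,0],[0,0,0,0,0]]]'
python3 -m creep '[[[0,0,0,0,0],[0,0,0,0,0],[0,0,0,0,0.4],[0,0,0,0,0.74],[0,0,0,0,0.74],[0,0,0,0,0.74],[0,0,0,0,0.74]]]'
python3 -m creep '[[[0,0,-0.05,0,0.74],[0,0,-0.1,0,0.74],[0,0,-0.15,0,0.74],[0,0,-0.15,0,0.74],[0,0,-0.12,0,0.9],[0,0,0,0.0765,0.9],[0,0,0,0.0765,0.9],[0,0,0,0.0765,0.9]]]' >/dev/null
python3 -m creep '[[[0,0,0,0.0765,0.9],[0,0,0,0.0765,0.9],[0,0,0,0.0765,0.9],[0,0,0,0.0765,0.9],[-0.078,0.145,0,0,0.9],[-0.078,0.145,0,0,0.9],[-0.078,0.145,0,0,0.9],[-0.078,0.145,0,0,0.9]]]' >/dev/null
python3 -m creep '[[[-0.078,0.145,0,0,0.9],[-0.078,0.145,0,0,0.9],[-0.078,0.145,0,0,0.9],[-0.078,0.145,0,0,0.9],[-0.078,0.145,0,0,0.9],[-0.078,0.145,0,0,0.9],[-0.078,0.145,0,0,0.9],[-0.078,0.145,0,0,0.9]]]' >/dev/null
python3 -m creep '[[[-0.078,0.145,0,0,0.9],[-0.078,0.145,0,0,0.9],[-0.078,0.145,0,0,0.9],[-0.078,0.145,0,0,0.9],[-0.078,0.145,0,0,0.9],[0,0,0,0,0.9],[0,0,0,0,0.9],[0,0,0,0,0.9]]]' >/dev/null
python3 -m creep '[[[0,0,0,0,0.9],[0,0,0,0,0.9],[0,0,0,0,0.9]]]'
python3 - <<'E'
from h import *
T=snap('top','t15.png');S=snap('side','s15.png')
print(locate([S],'box_green',BOX,(.42,-.236)))
for q,v in(('box_orange',(.464,.349)),('box_yellow',(.5445,.3095))):print(q,locate([T],q,boxpts(.096,.058,.042,.005),v,yaws=(1.1,),z=.03))
print(locate([T,S],'reel_red',cylpts(.06,.056,.004),(.377,.25),z=.03))
go(.4195,-.2362,.028,15.5)
cv2.imwrite('pics/c15.png',cv2.resize(T['frame'][140:290,170:370,::-1],(800,600),interpolation=cv2.INTER_CUBIC))
E
```

```text
clock: 56.97
tool_pos: [0.5447, 0.31, 0.1943]
orientation: [180.0, 0.0, 63.8]
force: [-0.4, 0.1, -1.5]
opening: 0.0578
gripper_force: 30.0
clock: 57.55
tool_pos: [0.5447, 0.3105, 0.1939]
orientation: [180.0, -0.0, 63.8]
force: [0.8, 0.6, 0.3]
opening: 0.0649
gripper_force: 0.0
clock: 60.47
tool_pos: [0.4226, -0.235, 0.3079]
orientation: [180.0, -0.0, 15.8]
force: [-0.4, 0.4, -0.8]
opening: 0.0788
gripper_force: 0.0
None
box_orange (array([ 0.4678,  0.352 , 65.8404]), np.float64(0.91), 1)
box_yellow (array([ 0.5458,  0.3098, 62.7676]), np.float64(0.94), 1)
(array([  0.378 ,   0.2501, 104.999 ]), np.float64(0.9), 2)
t60.8 yaw15.7 j6 111 | spin 1 x 0.0019 | xy 1 x [-0.0142 -0.0014] tot[-0.0142 -0.0014] z 0.6033 | open 0.0788 gf 0.0
```

View pics/c15.png

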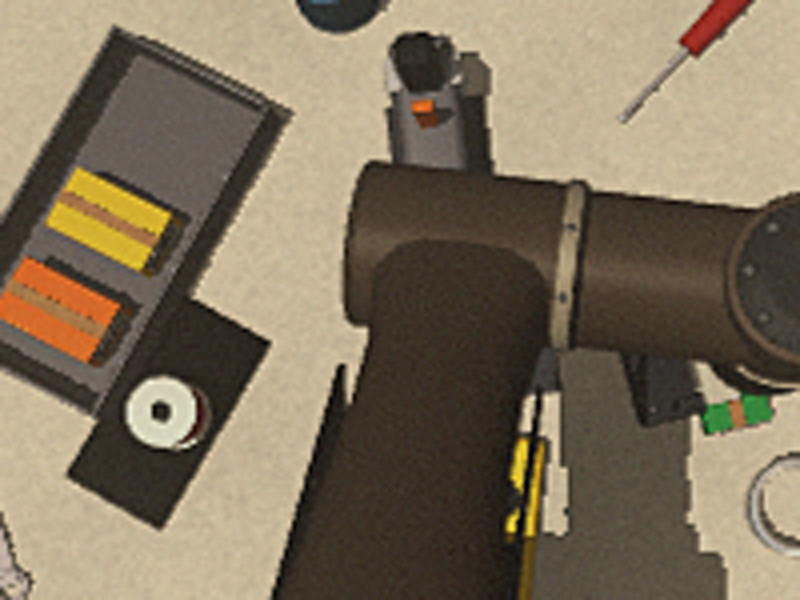

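The orange and yellow cartons are flat in the tray and the reel is on the mat. The arm covers most of the green carton, so I'll look from the side.

```bash
python3 - <<'E'
from h import *
S=snap('side','s16.png')
print(proj(S,(.42,-.236,.02)),[(d['uv'],round(d['confidence'],2),d['region'].sum()) for d in nets.masks_of(S,'box_green')])
f=S['frame'].astype(int);m=(f[:,:,1]-f[:,:,0]>25)&(f[:,:,1]-f[:,:,2]>15);H=np.zeros_like(m);H[240:320,270:350]=1;m&=H
m=cv2.morphologyEx(m.astype(np.uint8),cv2.MORPH_CLOSE,np.ones((7,7)))>0
print(m.sum(),fit([(S,m)],BOX,(.42,-.236),(.27,)))
cv2.imwrite('pics/c16.png',cv2.resize(S['frame'][200:330,230:400,::-1],(785,600),interpolation=cv2.INTER_CUBIC))
E
```

```text
[307.11478056 273.69405768] [([306.0, 274.5], 0.61, np.int64(1000)), ([350.0, 288.5], 0.33, np.int64(241))]
794 (array([ 0.42130914, -0.23186168,  0.19589925]), np.float64(0.7477604903347478))
```

View pics/c16.png

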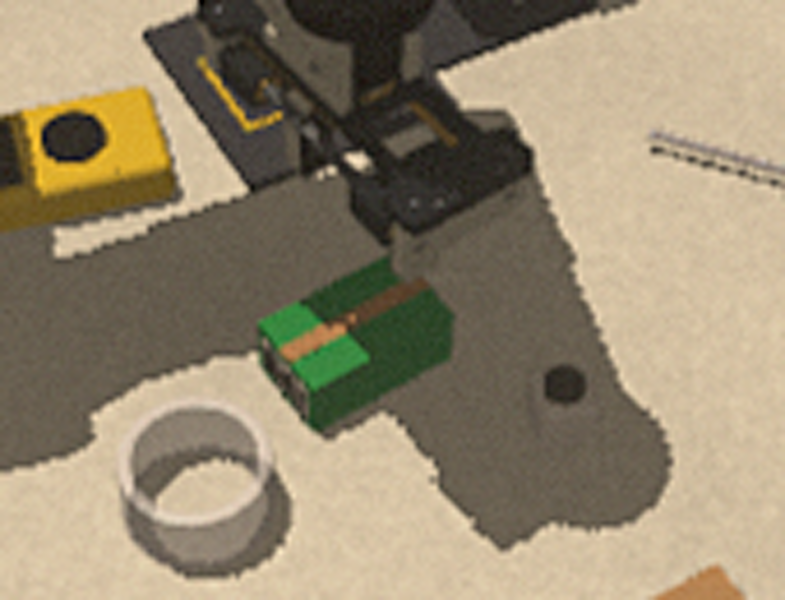

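The green carton hasn't moved and the gripper is above it, so I'll pick it.

```bash
python3 -m creep '[[[-0.014,-0.001,0.1,0.002,0.9],[0,0,0.13,0,0.9],[0,0,0.13,0,0.9],[0,0,0.11,0,0.9],[0,0,0.08,0,0.9],[0,0,0.035,0,0.9],[0,0,0.018,0,0.9],[0,0,0,0,0.9]]]' >/dev/null
python3 -m creep '[[[0,0,0,0,0.9],[0,0,0,0,0],[0,0,0,0,0],[0,0,0,0,0],[0,0,0,0,0],[0,0,0,0,0],[0,0,0,0,0]]]'
python3 -m creep '[[[0,0,-0.05,0,0],[0,0,-0.12,0,0],[0,0,-0.15,0,0],[0,0,-0.15,0,0],[0,0,-0.12,0,0],[0,0,0,0.07,0],[0,0,0,0,0],[0,0,0,0,0]]]'
python3 -m creep '[[[0.052,-0.142,0,0,0],[0.052,-0.142,0,0,0],[0.052,-0.142,0,0,0],[0.052,-0.142,0,0,0],[0.052,-0.142,0,0,0],[0.052,-0.142,0,0,0],[0.052,-0.142,0,0,0],[0.052,-0.142,0,0,0]]]' >/dev/null
python3 -m creep '[[[0,0,0,0,0],[0,0,0,0,0],[0,0,0,0,0],[0,0,0,0,0],[0,0,0,0,0],[0,0,0,0,0]]]'
python3 - <<'E'
from h import *
go(.4655,.0013,.0345,9.2)
E
```

```text
clock: 62.17
tool_pos: [0.4196, -0.2364, 0.1876]
orientation: [180.0, -0.0, 15.5]
force: [-2.3, 1.7, 5.9]
opening: 0.0579
gripper_force: 29.9
clock: 62.83
tool_pos: [0.4189, -0.2363, 0.3047]
orientation: [-180.0, 0.0, 9.3]
force: [-1.1, 0.0, -1.8]
opening: 0.0581
gripper_force: 29.9
clock: 64.0
tool_pos: [0.4652, 0.0003, 0.3049]
orientation: [180.0, 0.0, 9.1]
force: [0.3, 1.0, -2.7]
opening: 0.0579
gripper_force: 29.9
t64.0 yaw9.1 j6 75 | spin 1 x -0.0009 | xy 1 x [0.0023 -0.0047] tot[0.0023 -0.0047] z 0.5568 | open 0.0579 gf 29.9
```

```bash
python3 -m creep '[[[0.002,-0.005,0.12,0,0],[0,0,0.12,0,0],[0,0,0.12,0,0],[0,0,0.1,0,0],[0,0,0.06,0,0],[0,0,0.036,0,0],[0,0,0,0,0],[0,0,0,0,0]]]' 
python3 -m creep '[[[0,0,0,0,0],[0,0,0,0,0.5],[0,0,0,0,0.9],[0,0,0,0,0.9],[0,0,0,0,0.9],[0,0,0,0,0.9],[0,0,0,0,0.9]]]'
python3 -m creep '[[[0,0,-0.05,0,0.9],[0,0,-0.15,0,0.9],[0,0,-0.15,0,0.9],[0,0,-0.15,0,1],[0,0,-0.15,0,1],[0,0,-0.15,0,1],[0,0,-0.15,0,1],[0,0,-0.05,0,1]]]' >/dev/null
python3 -m creep '[[[0,0,0,0.077,1],[0,0,0,0.077,1],[0,0,0,0.077,1],[0,0,0,0.077,1],[0,0,0,0.077,1],[0,0,0,0.077,1],[0,0,0,0.077,1],[0,0,0,0.077,1]]]' >/dev/null
python3 -m creep '[[[0,0,0,0.077,1],[0,0,0,0.077,1],[0,0,0,0.077,1],[0,0,0,0.077,1],[0,0,0,0.077,1],[0,-0.15,0,0,1],[0,-0.15,0,0,1],[0,-0.15,0,0,1]]]' >/dev/null
python3 -m creep '[[[0,-0.15,0,0,1],[0,-0.15,0,0,1],[0,-0.15,0,0,1],[0,-0.05,0,0,1],[0,0,0,0,1],[0,0,0,0,1],[0,0,0,0,1],[0,0,0,0,1]]]'
python3 - <<'E'
from h import *
T=snap('top','t17.png');S=snap('side','s17.png')
for ps in([T],[S],[T,S]):print(locate(ps,'box_green',boxpts(.096,.058,.042,.006),(.4655,.0013),z=.03))
go(.654,.0317,.153,-80.8)
E
```

```text
clock: 64.67
tool_pos: [0.4658, 0.0018, 0.1939]
orientation: [180.0, 0.0, 9.1]
force: [0.8, 0.7, -2.2]
opening: 0.0578
gripper_force: 29.9
clock: 65.25
tool_pos: [0.4657, 0.0022, 0.194]
orientation: [-180.0, -0.0, 9.2]
force: [-0.3, -0.5, -0.7]
opening: 0.0782
gripper_force: 0.0
clock: 67.92
tool_pos: [0.6523, 0.032, 0.3943]
orientation: [-180.0, 0.0, -80.9]
force: [0.1, -0.5, 0.5]
opening: 0.0873
gripper_force: 0.0
(array([4.6560e-01, 1.1000e-03, 9.0935e+00]), np.float64(0.94), 1)
(array([ 4.652000e-01, -7.000000e-04,  1.864546e+02]), np.float64(0.9), 1)
(array([4.6590e-01, 1.4000e-03, 9.1642e+00]), np.float64(0.92), 2)
t68.2 yaw-80.9 j6 -11 | spin 1 x -0.0013 | xy 1 x [0.0031 -0.0050] tot[0.0031 -0.0050] z 0.4117 | open 0.0881 gf 0.0
```

```bash
python3 -m creep '[[[0.002,-0.005,0.05,0,1],[0,0,0.1,0,1],[0,0,0.1,0,1],[0,0,0.1,0,1],[0,0,0.05,0,1],[0,0,0.013,0,1],[0,0,0,0,1],[0,0,0,0,1]]]'
python3 -m creep '[[[0,0,0,0,1],[0,0,0,0,1],[0,0,0,0,0],[0,0,0,0,0],[0,0,0,0,0],[0,0,0,0,0],[0,0,0,0,0]]]'
python3 -m creep '[[[0,0,0,0,0],[0,0,0,0,0],[0,0,0,0,0],[0,0,0,0,0],[0,0,0,0,0],[0,0,0,0,0],[0,0,0,0,0],[0,0,0,0,0]]]'
python3 -m creep '[[[0,0,0,0,0.5],[0,0,0,0,1],[0,0,0,0,1],[0,0,0,0,1],[0,0,0,0,1],[0,0,0,0,1],[0,0,0,0,1],[0,0,0,0,1]]]'
python3 -m creep '[[[0,0,-0.05,0,1],[0,0,-0.1,0,1],[0,0,-0.1,0,1],[0,0,-0.1,0,1],[0,0,-0.05,0,1],[0,0,0,-0.077,0.9],[0,0,0,-0.077,0.9],[0,0,0,-0.077,0.9]]]' >/dev/null
python3 -m creep '[[[0,0,0,-0.077,0.9],[0,0,0,-0.077,0.9],[0,0,0,-0.077,0.9],[0,0,0,-0.077,0.9],[0,0,0,-0.077,0.9],[0,0,0,-0.077,0.9],[0,0,0,-0.077,0.9],[0,0,0,-0.077,0.9]]]' >/dev/null
python3 -m creep '[[[0,0,0,-0.077,0.9],[0,0,0,-0.077,0.9],[-0.158,0,0,0,0.9],[-0.158,0,0,0,0.9],[-0.158,0,0,0,0.9],[-0.158,0,0,0,0.9],[-0.158,0,0,0,0.9],[-0.158,0,0,0,0.9]]]' >/dev/null
python3 -m creep '[[[0,0,0,0,0.9],[0,0,0,0,0.9],[0,0,0,0,0.9],[0,0,0,0,0.9],[0,0,0,0,0.9]]]' 
python3 - <<'E'
from h import *
S=snap('side','s18.png');T=snap('top','t18.png')
print(locate([S],'box_green',boxpts(.096,.058,.042,.006),(.4655,.0013),z=.03),locate([S],'reel_red',cylpts(.06,.056,.004),(.377,.25),z=.03))
go(.466,.0013,.034,9.2)
cv2.imwrite('pics/c18.png',cv2.resize(S['frame'][90:270,230:430,::-1],(666,600),interpolation=cv2.INTER_CUBIC))
E
```

```text
clock: 68.88
tool_pos: [0.6547, 0.032, 0.312]
orientation: [-179.9, -0.0, -80.9]
force: [0.4, 0.3, -0.0]
opening: 0.0879
gripper_force: 0.0
clock: 69.47
tool_pos: [0.6526, 0.0315, 0.3114]
orientation: [179.7, -0.0, -80.9]
force: [-13.2, -0.4, 9.7]
opening: 0.0597
gripper_force: 6.7
clock: 70.13
tool_pos: [0.6525, 0.0315, 0.3112]
orientation: [179.7, -0.0, -81.0]
force: [-7.6, -0.1, 7.1]
opening: 0.052
gripper_force: 30.6
clock: 70.8
tool_pos: [0.6546, 0.032, 0.3114]
orientation: [-180.0, 0.0, -80.9]
force: [1.2, -0.7, -0.4]
opening: 0.0864
gripper_force: 0.0
clock: 73.22
tool_pos: [0.4679, 0.0019, 0.3911]
orientation: [180.0, 0.0, 9.2]
force: [-1.0, 0.3, 0.0]
opening: 0.079
gripper_force: 0.0
(array([4.65500e-01, 5.00000e-04, 1.88417e+02]), np.float64(0.96), 1) (array([ 0.3734,  0.2437, 65.4821]), np.float64(0.86), 1)
t73.4 yaw9.2 j6 75 | spin 1 x -0.0005 | xy 1 x [-0.0081 0.0013] tot[-0.0081 0.0013] z 0.9893 | open 0.0791 gf 0.0
```

View pics/c18.png

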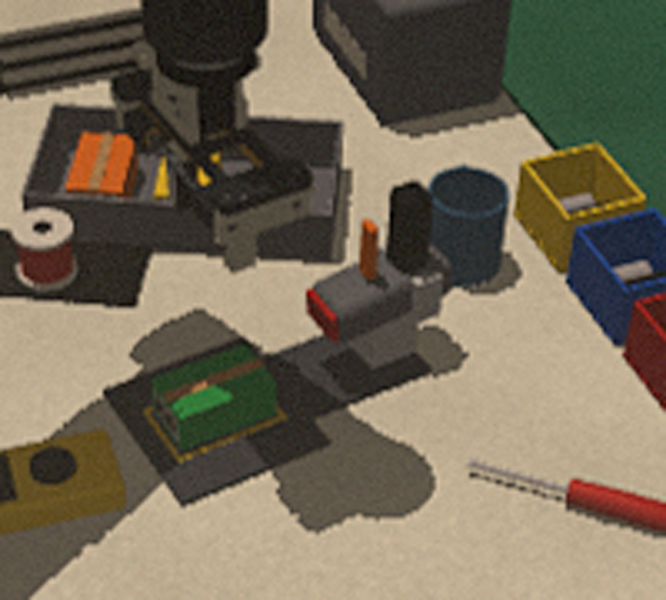

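```bash
python3 - <<'E'
from h import *
T=snap('top')
c=np.array([.6216,.2714]);a=np.radians(63.7);X=np.array([np.cos(a),np.sin(a)]);Y=np.array([-X[1],X[0]])
f=T['frame'].astype(int);m=(f[:,:,2]-f[:,:,0]>15);H=np.zeros_like(m);H[115:150,228:275]=1;m&=H
ys,xs=np.nonzero(m);print(len(xs),xs.min(),xs.max(),ys.min(),ys.max())
for z in(0,.06,.1):
  g=np.array([atz(T,(x,y),z)[:2] for x,y in zip(xs,ys)])-c
  print(z,'X',(g@X).min(),(g@X).max(),'Y',(g@Y).min(),(g@Y).max(), 'inside', ((abs(g@X)<.045)&(abs(g@Y)<.103)).sum())
E
python3 -m creep '[[[-0.008,0,0.15,0,0.9],[0,0,0.17,0,0.9],[0,0,0.17,0,0.9],[0,0,0.16,0,0.9],[0,0,0.14,0,0.9],[0,0,0.11,0,0.9],[0,0,0.07,0,0.9],[0,0,0.018,0,0.9]]]' >/dev/null
python3 -m creep '[[[0,0,0,0,0.9],[0,0,0,0,0],[0,0,0,0,0],[0,0,0,0,0],[0,0,0,0,0],[0,0,0,0,0],[0,0,0,0,0]]]'
python3 -m creep '[[[0,0,-0.05,0,0],[0,0,-0.12,0,0],[0,0,-0.15,0,0],[0,0,-0.15,0,0],[0,0,-0.12,0,0],[0,0,0,-0.076,0],[0,0,0,-0.076,0],[0,0,0,-0.076,0]]]' >/dev/null
python3 -m creep '[[[0,0,0,-0.076,0],[0,0,0,-0.076,0],[0,0,0,-0.076,0],[0,0,0,-0.076,0],[0,0,0,-0.076,0],[0,0,0,0,0],[0,0,0,0,0],[0,0,0,0,0]]]'
```

```text
180 234 274 115 140
0 X -0.08920336053148283 0.027233583018379352 Y -0.3130568014162718 -0.18039747884552004 inside 0
0.06 X -0.1060670618599461 0.005472865003796131 Y -0.2945116345044828 -0.16743159713645675 inside 0
0.1 X -0.11730952941225486 -0.009034280339259355 Y -0.28214818989662344 -0.15878767599708113 inside 0
clock: 74.72
tool_pos: [0.4659, 0.0016, 0.1946]
orientation: [-180.0, -0.1, 9.2]
force: [-0.9, 0.5, 7.0]
opening: 0.0576
gripper_force: 29.9
clock: 76.05
tool_pos: [0.4654, 0.0014, 0.3117]
orientation: [-180.0, -0.0, 63.7]
force: [-0.2, 0.8, -2.1]
opening: 0.0582
gripper_force: 29.9
```

```bash
python3 -m creep '[[[0,0,-0.08,0,0],[0,0,-0.1,0,0],[0.1,0,0,0,0],[0.155,0,0,0,0],[0.155,0,0,0,0],[0.155,0,0,0,0],[0.155,0.015,0,0,0],[0.155,0.015,0,0,0]]]' >/dev/null
python3 -m creep '[[[0.155,0.015,0,0,0],[0.155,0.015,0,0,0],[0.155,0.015,0,0,0],[0.155,0.015,0,0,0],[0.06,0.01,0,0,0],[0,0,0,0,0],[0,0,0,0,0],[0,0,0,0,0]]]' >/dev/null
python3 -m creep '[[[0,0,0,0,0],[0,0,0,0,0],[0,0,0,0,0]]]'
python3 - <<'E'
from h import *
go(.6216,.2714,.0345,63.7)
S=snap('side','s19.png')
E
```

```text
clock: 77.63
tool_pos: [0.6201, 0.2713, 0.3482]
orientation: [180.0, -0.0, 63.8]
force: [-0.1, 0.2, -2.0]
opening: 0.0579
gripper_force: 29.9
t77.6 yaw63.8 j6 114 | spin 1 x 0.0016 | xy 1 x [0.0038 0.0063] tot[0.0038 0.0063] z 0.7735 | open 0.0579 gf 29.9
```

```bash
python3 -m creep '[[[0.004,0.006,0.14,0,0],[0,0,0.16,0,0],[0,0,0.15,0,0],[0,0,0.13,0,0],[0,0,0.1,0,0],[0,0,0.06,0,0],[0,0,0.033,0,0],[0,0,0,0,0]]]'
python3 -m creep '[[[0,0,0,0,0],[0,0,0,0,0],[0,0,0,0,0.4],[0,0,0,0,0.74],[0,0,0,0,0.74],[0,0,0,0,0.74],[0,0,0,0,0.74]]]'
python3 -m creep '[[[0,0,-0.05,0,0.74],[0,0,-0.1,0,0.74],[0,0,-0.15,0,0.74],[0,0,-0.15,0,0.74],[0,0,-0.15,0,0.9],[0,0,-0.15,0,0.9],[0,0,-0.15,0,0.9],[0,0,-0.1,0,0.9]]]'
python3 -m creep '[[[-0.1,-0.12,0,0,0.9],[-0.1,-0.12,0,0,0.9],[-0.1,-0.12,0,0,0.9],[-0.1,-0.12,0,0,0.9],[-0.1,0.12,0,0,0.9],[-0.1,0.12,0,0,0.9],[-0.1,0.12,0,0,0.9],[-0.1,0.12,0,0,0.9]]]' 
python3 -m creep '[[[-0.1,0.12,0,0,0.9],[-0.1,0.12,0,0,0.9],[-0.1,0.12,0,0,0.9],[-0.1,0.12,0,0,0.9],[-0.1,0.12,0,0,0.9],[0,0,0,0,0.9],[0,0,0,0,0.9],[0,0,0,0,0.9]]]' 
python3 - <<'E'
from h import *
S=snap('side','s20.png');T=snap('top','t20.png')
for q,v in(('box_orange',(.464,.349)),('box_yellow',(.5445,.3095)),('box_green',(.6216,.2714))):print(q,locate([T],q,boxpts(.096,.058,.042,.005),v,yaws=(1.1,),z=.03),locate([S],q,boxpts(.096,.058,.042,.005),v,yaws=(1.1,),z=.03))
print(locate([T,S],'reel_red',cylpts(.06,.056,.004),(.377,.25),z=.03))
a=cv2.resize(S['frame'][90:350,190:430,::-1],(400,433));b=cv2.resize(T['frame'][100:320,170:373,::-1],(400,433));cv2.imwrite('pics/c20.png',cv2.hconcat([a,b]))
E
```

```text
clock: 78.35
tool_pos: [0.6218, 0.2721, 0.1937]
orientation: [180.0, 0.0, 63.9]
force: [-0.2, -0.5, -1.9]
opening: 0.0577
gripper_force: 29.9
clock: 78.93
tool_pos: [0.6219, 0.2722, 0.1934]
orientation: [180.0, -0.0, 63.9]
force: [0.1, 0.0, -0.7]
opening: 0.0648
gripper_force: 0.0
clock: 79.6
tool_pos: [0.6219, 0.272, 0.3978]
orientation: [179.9, -0.2, 63.9]
force: [1.2, 0.3, 0.7]
opening: 0.0782
gripper_force: 0.0
clock: 80.27
tool_pos: [0.5513, 0.1274, 0.3946]
orientation: [179.9, -0.1, 64.0]
force: [0.4, 1.0, -0.0]
opening: 0.0793
gripper_force: 0.0
clock: 80.93
tool_pos: [0.6149, -0.0143, 0.3935]
orientation: [180.0, -0.0, 63.8]
force: [-0.3, -0.1, -0.6]
opening: 0.0787
gripper_force: 0.0
box_orange None (array([ 0.4668,  0.3551, 65.8811]), np.float64(0.69), 1)
box_yellow None (array([ 0.5468,  0.3179, 69.0421]), np.float64(0.64), 1)
box_green (array([ 0.6392,  0.2467, 46.0347]), np.float64(0.18), 1) (array([ 0.6238,  0.2768, 70.1198]), np.float64(0.65), 1)
(array([ 0.3755,  0.2448, 60.5642]), np.float64(0.87), 1)
```

View pics/c20.png

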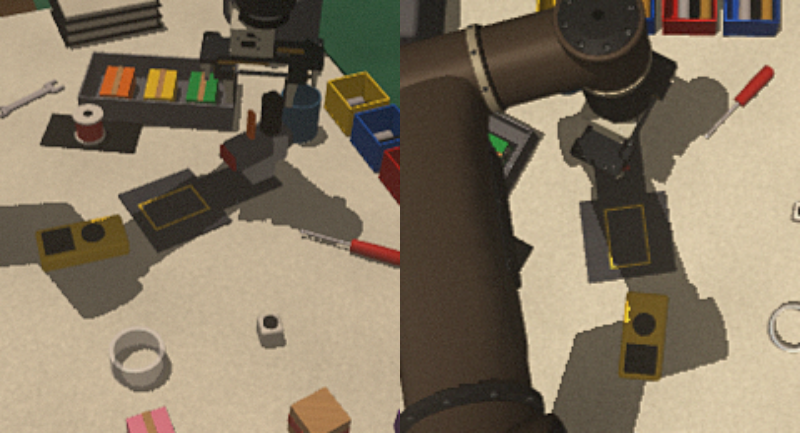

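The three scanned cartons lie flat in the tray, the reel is standing on the mat, the pad is clear and the arm is touching nothing. I'm handing the job in.

```bash
python3 -c "
from h import *
print(workorder.close_job())"
```

```text
the job is handed in; nothing more can be done
None
```

The job is handed in: the red reel stands on the mat, and the orange, yellow and green cartons (no blue was present) were scanned in order and lie flat in the tray; I squeezed the trigger twice on orange because the first hold was only about 0.4 s, and no verdict came back.

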